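Pry open a connection box and set its entry shutter

TASK

Take the bent-tip pry blade from its leaning rest and lever the grey connection box's cover open with it, not with the fingers or arm, and swing it back past upright so that it stays open. Put the blade back in its rest as it was, and pull the stiff shutter inside the box open by its upright tab until the tab stands level with the two white mark posts. Leave the parts box and the two loose connectors where they are.

Things in the scene. Friction and masses are not known exactly. Their poses are not given: they have to be found in the camera images.
- pry: pry blade, loose, 0.09 kg. Black handle 110 x 22 x 18 mm (own x, y, z), origin at its centre, x towards the blade. A steel blade 18 mm wide, 4 mm thick runs straight on from x = 55 to a knee at x = 110 mm, then a 22 mm foot is bent 40 deg towards +z. It starts in its rest: x points down and away from the robot, 40 deg from vertical, z up and away; the handle's upper 67 mm is free
- pry_tip (a point): end of the blade's foot (3.5 mm thick), mid-thickness; at x 126.9, z 14.1 mm in the pry blade's frame; axes as the blade's
- rack: fixed wooden rest, base 120 x 70 x 12 mm; origin under its centre. A channel 32 mm wide between two cheeks slopes down along +x at 40 deg from vertical; a 6.5 mm step in its floor catches the end of the handle, so that the tool cannot slide down. Open from above
- rack_seat (a point): point of the rest where the handle's centre lies when the blade is in place: x -30, z 112 mm in the rest's frame
- box: fixed grey plastic connection box, 130 (x) x 190 (y) x 65 mm, walls 4 mm, inner floor 20 mm above the bench; origin under its centre, front towards -x (robot side) at yaw 0. Three black round plugs on the front stand out 12 mm, up to 46 mm above the bench
- cover (a joint): angle of the cover (rad): 0 shut, grows as it opens, 1.57 upright, stop at 1.92. Stiff hinge: it stays at any angle; its front edge takes about 3 N to lift. Flat plate, 148 mm from hinge to front edge, 190 mm wide, 5 mm thick, 0.17 kg. It overhangs the box's front wall by 18 mm: the blade's foot goes under there
- cover_hinge (a point): middle of the hinge line, on the plane of the cover's underside, 65.5 mm above the bench at the box's back (x 65 mm in the box's frame). Axes turn with the cover: y along the hinge, -x from hinge to front edge, z out of the cover's top face
- cover_edge (a point): middle of the lower front edge of the cover; moves with it
- shutter (a joint): travel of the shutter (m) along the box's +y: 0 closed, end stop 0.07; starts between 0 and 0.012. Stiff: about 5 N of friction, stays where it is left. 0.045 puts the tab exactly level with the mark posts
- shutter_tab (a point): middle of the top edge of the shutter's upright black tab; the tab is 30 mm along the box's x, 10 mm thick along y and stands 36 mm above the shutter plate; its top is 61 mm above the bench, hidden under the shut cover
- mark (a point): where shutter_tab must come: midway between the two white mark posts (10 mm long along y, 14 mm tall, on the box's floor on both sides of the shutter's rails), at the height of the tab's top; fixed to the box
- parts_box: loose bystander: clear lidded parts box 104 x 124 x 50 mm; origin at the centre of the underside
- plug_a: loose bystander: black angled connector housing, 36 x 32 x 44 mm with a round stub 26 mm long to its -x; origin at the centre of the underside
- plug_b: loose bystander: black angled connector housing, 36 x 32 x 44 mm with a round stub 26 mm long to its -x; origin at the centre of the underside
Mind the look-alikes: they are no part of the job. What is shaped like the pry but turquoise or yellow is not meant. Of the things that look like the rack, the larger one is meant.

How it is judged:
On the way, in this order (a step that is already met when the one before it is completed fails the run):
1. the blade, pressing on the cover, has lifted it off the box (over 0.1 rad) (value of joint cover above 0.1 rad and contact force between pry and cover above 0.3 N), for 0.05 s.
2. the cover stands past upright (over 1.58 rad) (value of joint cover above 1.58 rad), for 0.2 s.
At the end, for the whole second after the job is handed in: the cover stands open past upright (over 1.58 rad), the shutter's tab is level with the mark posts within 7 mm and still, and the blade lies at rest in its rest, foot down, its handle's centre within 20 mm of its seat (value of joint cover above 1.58 rad and value of joint shutter between 0.038 and 0.052 m and velocity of joint shutter between -0.005 and 0.005 m/s and velocity of joint cover between -0.05 and 0.05 rad/s and distance between pry and rack_seat below 0.02 m and x of pry_tip in the frame of rack above 0.05 m and z of pry_tip in the frame of rack below 0.065 m and linear speed of pry below 0.02 m/s); the robot touches nothing.
It fails at once if the fingers or the arm push on the cover (over 2 N) (contact force between any of the fingers, the arm and cover above 2 N).
It fails at once if a bystander (parts box or loose connector) is shifted by more than 25 mm (distance of any of parts_box, plug_a, plug_b from where it was at the start of the episode above 0.025 m).
It also fails if it takes over 67 s, if anything falls off the work surface, if the arm or the gripper's body presses on something with over 40 N, if the wrist force passes 120 N, or if a joint passes its speed limit or range.

ROBOT

A 6-joint arm with a two-finger parallel gripper is mounted at the origin on the work surface. World frame = base frame: x ahead of the robot, y to its left, z up, the work surface at z = 0. Lengths are in m, angles in rad, forces in N, time in s.
With the tool pointing down it reaches from about 0.25 to 0.8 m from the base axis. Payload 3.9 kg.
Tool frame: the origin (TCP) lies at the very end of the fingers, on their centre line; the grasp point (between the pads) lies 19 mm behind it; z points along the fingers, y is the line along which they close (so a half turn about z gives the same grasp; the last joint's range is limited). The gripper opens to 85 mm and grips with 20 to 120 N. Pads are 22 mm wide; open, the fingers measure 114 mm over their backs; the gripper's body (76 mm by 85 mm) begins 54 mm behind the grasp point. The pads swing forward as they close: fully open they stand 13 mm farther back than shut.
Start: joints at [1.279, 0.26, -0.138, 1.173, 0, 1.571], TCP at [0.151, 0.503, 0.195] pointing down, gripper open.
Joint ranges: [-2.78, 2.78], [-0.83, 1.72], [-1.28, 1.37], [-1.9, 2.12], [-1.57, 1.48], [-3.14, 3.14]. Speed limits (rad/s): [2.57, 2.57, 3.14, 3.14, 3.14, 3.14].

INTERFACE

Orientations are given as a 3x3 rotation matrix whose columns are the frame's x, y, z axes.
In Python, from workcell import r, viewer gives the robot as it stands. The module is installed in compiled form; this text tells all that it offers.
- The arm moves only by the tool servo_tool, never from a script. Its argument "plan" is a list that holds one entry, the list of rows, each a list of 7 numbers: the finger opening in m, from 0 to 0.0854, then the shift along the tool's x, y, z in m, then the turn, a rotation vector about the tool's x, y, z in rad. In form: [[[claw, dx, dy, dz, rx, ry, rz], ...]]. A call has 1 to 10 rows; each row shifts and turns the commanded pose from where the row before left it, along the tool's axes as they then stand; what a row does not reach is not made up. A row lasts 1/12 s, in which the tool goes at most 41.7 mm and 7.16 degrees, less where a joint would pass 70% of its speed; a pose out of reach is approached as far as the arm can. A call with a gripper value outside its range is refused whole. The fingers move at their own pace and stop on an object; the grip force is fixed at half the most. Time passes only in rows, so rows that do not move let the fingers close. It gives the time, the measured TCP pose, the force, the opening and the grip force at its end, in the units of the state.
- r.observe(): the state, without advancing time (a new reading comes with each control period).
- viewer.snapshot(name): name is "scene" or "top" or "wrist"; returns (picture, depth): 400x640x3 uint8, red, green, blue; 400x640 float32, m along the optical axis (not along the pixel's ray), 0 where there is no reading.
- viewer.calibration(name): a dict with "camera_matrix" (3x3 intrinsics, pixels), "k1" (the pictures are not rectified: a ray, as slopes to the right and down, at radius r is drawn at 1 + k1 r^2 times it, then the intrinsics apply), "extrinsics" (4x4, takes a point from camera to world coordinates). Camera axes: x right, y down, z forward; pixel columns grow to the right and rows downward; lengths in m; the calibration is good to about 2 mm. A picture is of the moment at which its call begins: read the wrist's pose just before it. calibration takes no time and is no camera call; for the wrist camera it gives the pose at the moment of the call.
- r.job_done(): hands the job in; it is judged then, once.
The state is a dict: "time": time; "q": joint angles; "qd": joint speeds; "joint_efforts": joint torques, N m; "position": TCP position; "tool_rot": TCP orientation; "wrist_force": force on the tool from outside, world axes, zero at the start; "moment": the same for the moment, N m; "gripper_width": opening from 0.0 (shut) to 1.0 (fully open); "grip_force": force on a finger pad.
Only numpy, scipy, OpenCV 4.12 (cv2) and the standard library are available. Lean on these libraries where they do the work, as an engineer would, in place of code of your own. Each camera call takes 0.05 s, during which the arm holds its last target. There are 200 camera calls.

## Working session

There is one attempt and no reset: what is moved stays moved. The work goes in short steps, Python scripts to look and compute and a tool call to move; the robot and the scene stay as the last step left them, time stands still between calls to the robot, and variables do not carry over. Pictures are saved under pics/ and viewed, at most 10 in all, crops included, and the job is handed in when it is done.

Besides the shell and the picture viewer there is one more tool, called as name(argument=value, ...) on one line, values as JSON. servo_tool: Moves the arm, as the interface text tells. Its arguments: {"type":"object","properties":{"plan":{"type":"array"}},"required":["plan"]}

```bash
mkdir -p pics
cat > h.py <<'E'
import numpy as np, cv2
from workcell import r, viewer
def snap(n,f=None):
    c=viewer.calibration(n); p,d=viewer.snapshot(n)
    if f: cv2.imwrite('pics/'+f,cv2.cvtColor(p,cv2.COLOR_RGB2BGR)); np.savez('pics/'+f+'.npz',p=p,d=d,K=c['camera_matrix'],k=c['k1'],E=c['extrinsics'])
    return p,d,c
def load(f): return np.load('pics/'+f+'.npz')
def cloud(z):
    K=z['K'];d=z['d'];h,w=d.shape
    u,v=np.meshgrid(np.arange(w),np.arange(h))
    uv=np.stack([u,v],-1).reshape(-1,1,2).astype(float)
    n=cv2.undistortPoints(uv,K,np.array([float(z['k']),0,0,0])).reshape(h,w,2)
    P=np.dstack([n*d[...,None],d]); E=z['E']
    W=P@E[:3,:3].T+E[:3,3]; W[d==0]=np.nan
    return W
def proj(z,X):
    E=z['E'];X=np.atleast_2d(X);c=(X-E[:3,3])@E[:3,:3]
    n=c[:,:2]/c[:,2:];n=n*(1+float(z['k'])*(n**2).sum(1,keepdims=True));K=z['K']
    return n*[K[0,0],K[1,1]]+[K[0,2],K[1,2]]
E
python3 - <<'E'
from h import *
for n in('scene','top','wrist'):
    snap(n,n+'0.png');z=load(n+'0.png');print(n,z['E'].round(3).tolist(),z['K'][0,0],z['k'])
print(r.observe())
E
```

```text
scene [[0.072, 0.847, -0.527, 1.172], [0.997, -0.053, 0.051, -0.113], [0.016, -0.529, -0.848, 1.252], [0.0, 0.0, 0.0, 1.0]] 492.8998937715271 -0.11132569122981358
top [[0.022, -0.998, 0.063, 0.404], [-1.0, -0.023, -0.014, -0.063], [0.015, -0.063, -0.998, 1.015], [0.0, 0.0, 0.0, 1.0]] 413.7796736787523 -0.08779512170797749
wrist [[0.288, 0.922, 0.258, 0.086], [0.958, -0.276, -0.08, 0.521], [-0.002, 0.27, -0.963, 0.373], [0.0, 0.0, 0.0, 1.0]] 310.9575371461881 -0.005802369900672418
{'time': 0.15, 'q': array([ 1.27900796e+00,  2.60508907e-01, -1.39113428e-01,  1.17268453e+00,
        3.78636050e-05,  1.57079403e+00]), 'qd': array([ 0.00132169, -0.00204982,  0.00329755,  0.00122719,  0.00148663,
       -0.00207761]), 'joint_efforts': array([-9.86323539e-04, -4.06005085e+01,  2.54166645e+01,  1.26796175e-02,
       -9.18185378e-05, -3.20929736e-06]), 'position': array([0.15084047, 0.50224352, 0.19385346]), 'tool_rot': array([[-9.57731601e-01,  2.87662927e-01, -4.70793527e-04],
       [ 2.87663309e-01,  9.57730525e-01, -1.43579953e-03],
       [ 3.78670377e-05, -1.51054061e-03, -9.99998858e-01]]), 'wrist_force': array([ 0.17492562, -0.04194713, -0.00580461]), 'moment': array([-0.02311308,  0.0144739 , -0.03458626]), 'grip_force': 0.0, 'gripper_width': 1.000762284310765}
```

```bash
python3 -c "
import cv2,numpy as np
a=cv2.imread('pics/scene0.png');b=cv2.imread('pics/top0.png')
cv2.imwrite('pics/s0.png',cv2.resize(a,(800,500)));cv2.imwrite('pics/t0.png',cv2.resize(b,(800,500)))"
```

```text
(no output)
```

View pics/s0.png

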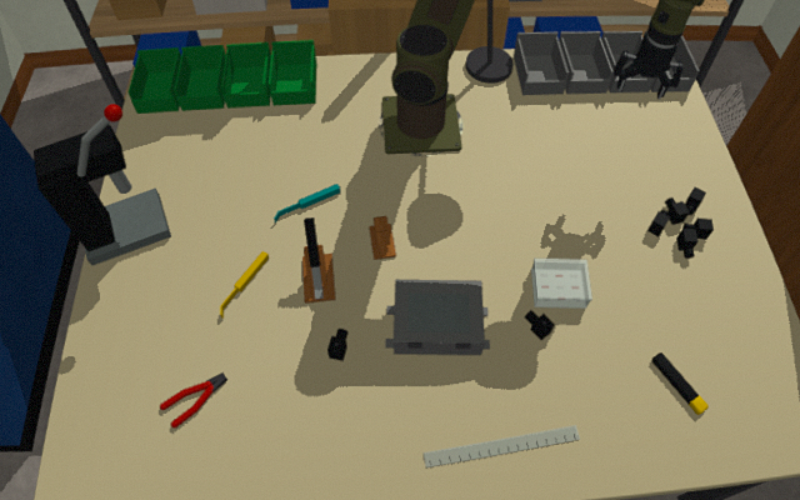

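View pics/t0.png

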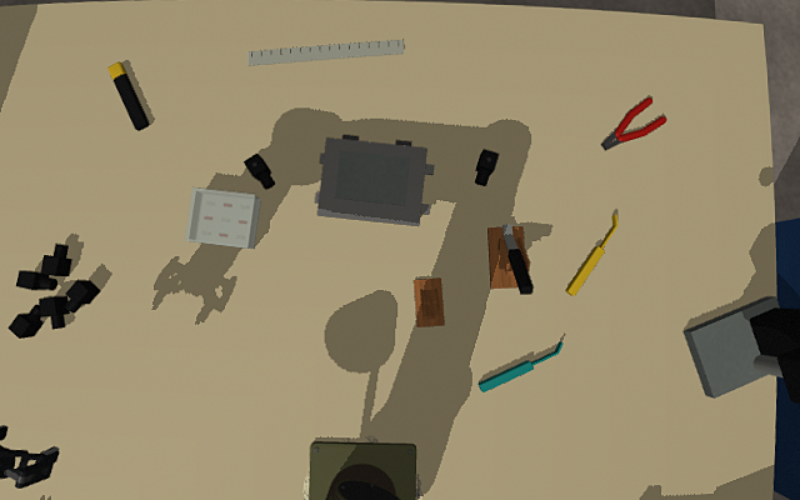

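Run:
```python
from h import *
z=load('top0.png');W=cloud(z);p=z['p'].astype(int);hsv=cv2.cvtColor(z['p'],cv2.COLOR_RGB2HSV)
zz=W[...,2]
def rect(m,W=W,n=''):
    a=W[m];q=a[:,:2].astype(np.float32)
    R=cv2.minAreaRect(q);print(n,m.sum(),'c',np.round(R[0],4),'size',np.round(R[1],4),'ang',round(R[2],2),'z',np.nanpercentile(a[:,2],[2,50,98]).round(4))
vv,uu=np.mgrid[:400,:640]
box=lambda u0,v0,u1,v1:(uu>=u0/1.25)&(uu<u1/1.25)&(vv>=v0/1.25)&(vv<v1/1.25)
print('bench z',np.nanmedian(zz[box(560,330,660,400)]))
b=box(300,125,440,230)
rect(b&(zz>.06)&(zz<.08),n='cover')
rk=box(480,215,550,300)
wood=(hsv[...,0]<15)&(hsv[...,1]>120)
rect(rk&wood&(zz>.004)&(zz<.03),n='rackbase')
rect(rk&(zz>.03)&wood,n='rackcheek')
h=rk&(p.max(-1)<60)&(zz>.06)
rect(h,n='handle'); a=W[h];c=a.mean(0);s=np.linalg.svd(a-c,full_matrices=False)[2];print(c,s)
rect(box(185,180,265,252)&(zz>.02),n='parts')
rect(box(240,150,278,192)&(zz>.02),n='plugL')
rect(box(470,145,502,190)&(zz>.02),n='plugR')
# wood principal dir
# scene
z2=load('scene0.png');W2=cloud(z2)
a=z['p'][160:260,370:450];b2=z2['p'][160:260,230:330]
im=np.hstack([cv2.resize(a,(400,500),interpolation=3),cv2.resize(b2,(400,500),interpolation=3)])
cv2.imwrite('pics/crop1.png',im[...,::-1])
```

```text
bench z -3.317737877184257e-05
cover 5250 c [ 0.6058 -0.0069] size [0.1908 0.1578] ang 85.22 z [0.0678 0.0718 0.0758]
rackbase 660 c [ 0.4699 -0.2706] size [0.1192 0.069 ] ang 3.09 z [0.008  0.0123 0.0172]
rackcheek 299 c [ 0.4597 -0.2712] size [0.091  0.0422] ang 2.92 z [0.0347 0.0724 0.1131]
handle 431 c [ 0.4423 -0.2766] size [0.0823 0.0293] ang 4.43 z [0.0698 0.1206 0.1578]
[ 0.44119962 -0.27192973  0.11901721] [[-0.64693685 -0.01267397  0.76243825]
 [ 0.10442597 -0.99191442  0.07211799]
 [-0.75535947 -0.12627414 -0.64302948]]
parts 2361 c [0.5458 0.2761] size [0.1325 0.1353] ang 84.29 z [0.0272 0.0504 0.0539]
plugL 332 c [0.6235 0.2126] size [0.0616 0.0324] ang 34.24 z [0.0219 0.0426 0.0473]
plugR 339 c [ 0.6427 -0.2239] size [0.0322 0.0639] ang 73.15 z [0.0222 0.0423 0.0472]
```

View pics/crop1.png

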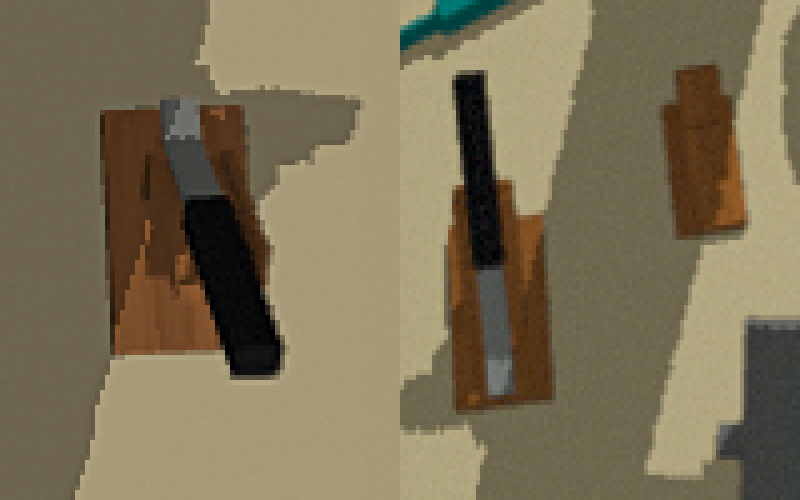

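```bash
cat >> h.py <<'E'
from scipy.spatial.transform import Rotation as Ro
def yawR(a): a=np.radians(a); return np.array([[np.cos(a),-np.sin(a),0],[np.sin(a),np.cos(a),0],[0,0,1]])
def tool(x,z): # x axis, z axis -> R
    z=np.array(z,float);z/=np.linalg.norm(z);x=np.array(x,float);x-=z*(x@z);x/=np.linalg.norm(x);return np.c_[x,np.cross(z,x),z]
def go(p0,R0,p1,R1,claw,n=None,mm=38,deg=6.5):
    rv=Ro.from_matrix(R0.T@R1).as_rotvec();L=np.linalg.norm(p1-p0)
    n=n or max(1,int(np.ceil(max(L*1e3/mm,np.degrees(np.linalg.norm(rv))/deg))))
    s=(p1-p0)/n
    for i in range(n):
        R=R0@Ro.from_rotvec(rv*i/n).as_matrix(); d=R.T@s
        print([claw]+[round(float(v),4) for v in [*d,*(rv/n)]],end=',')
    print('#',n)
    return p1,R1
yaw=3.1; Rr=yawR(yaw); rack=np.array([.4699,-.2706,0]); seat=rack+Rr@[-.03,0,.112]
s40,c40=np.sin(np.radians(40)),np.cos(np.radians(40))
xp=Rr@[s40,0,-c40]; zp=Rr@[c40,0,s40]; yp=Rr@[0,1,0]; Rg=np.c_[yp,zp,xp]
E
python3 - <<'E'
from h import *
o=r.observe();p,R=go(o['position'],o['tool_rot'],np.array([.40,.06,.34]),tool([0,1,0],[0,0,-1]),.045,mm=36)
p,R=go(p,R,seat-.11*xp,Rg,.045,mm=36)
p,R=go(p,R,seat-.006*xp,Rg,.045,mm=25)
E
```

```text
[0.045, -0.0244, -0.0235, -0.0097, -0.0001, 0.0001, 0.0853],[0.045, -0.0263, -0.0213, -0.0097, -0.0001, 0.0001, 0.0853],[0.045, -0.028, -0.019, -0.0097, -0.0001, 0.0001, 0.0853],[0.045, -0.0295, -0.0165, -0.0097, -0.0001, 0.0001, 0.0853],[0.045, -0.0308, -0.014, -0.0097, -0.0001, 0.0001, 0.0853],[0.045, -0.0319, -0.0113, -0.0097, -0.0001, 0.0001, 0.0853],[0.045, -0.0328, -0.0085, -0.0097, -0.0001, 0.0001, 0.0853],[0.045, -0.0334, -0.0057, -0.0097, -0.0001, 0.0001, 0.0853],[0.045, -0.0337, -0.0028, -0.0097, -0.0001, 0.0001, 0.0853],[0.045, -0.0338, 0.0, -0.0097, -0.0001, 0.0001, 0.0853],[0.045, -0.0337, 0.0029, -0.0097, -0.0001, 0.0001, 0.0853],[0.045, -0.0333, 0.0058, -0.0097, -0.0001, 0.0001, 0.0853],[0.045, -0.0327, 0.0086, -0.0097, -0.0001, 0.0001, 0.0853],[0.045, -0.0319, 0.0114, -0.0097, -0.0001, 0.0001, 0.0853],[0.045, -0.0308, 0.014, -0.0097, -0.0001, 0.0001, 0.0853],# 15
[0.045, -0.0305, -0.0028, 0.0131, -0.0635, 0.0017, -0.0047],[0.045, -0.0306, -0.0038, 0.0128, -0.0635, 0.0017, -0.0047],[0.045, -0.0306, -0.0047, 0.0125, -0.0635, 0.0017, -0.0047],[0.045, -0.0306, -0.0056, 0.0121, -0.0635, 0.0017, -0.0047],[0.045, -0.0305, -0.0065, 0.0117, -0.0635, 0.0017, -0.0047],[0.045, -0.0305, -0.0074, 0.0112, -0.0635, 0.0017, -0.0047],[0.045, -0.0305, -0.0082, 0.0106, -0.0635, 0.0017, -0.0047],[0.045, -0.0305, -0.009, 0.01, -0.0635, 0.0017, -0.0047],[0.045, -0.0305, -0.0098, 0.0094, -0.0635, 0.0017, -0.0047],[0.045, -0.0304, -0.0105, 0.0087, -0.0635, 0.0017, -0.0047],[0.045, -0.0304, -0.0112, 0.0079, -0.0635, 0.0017, -0.0047],# 11
[0.045, -0.0, -0.0, 0.0208, 0.0, 0.0, 0.0],[0.045, -0.0, -0.0, 0.0208, 0.0, 0.0, 0.0],[0.045, -0.0, -0.0, 0.0208, 0.0, 0.0, 0.0],[0.045, -0.0, -0.0, 0.0208, 0.0, 0.0, 0.0],[0.045, -0.0, -0.0, 0.0208, 0.0, 0.0, 0.0],# 5
```

servo_tool(plan=[[[0.045, -0.0245, -0.0235, -0.0097, 0, 0, 0.0853], [0.045, -0.0263, -0.0213, -0.0097, 0, 0, 0.0853], [0.045, -0.028, -0.019, -0.0097, 0, 0, 0.0853], [0.045, -0.0295, -0.0165, -0.0097, 0, 0, 0.0853], [0.045, -0.031, -0.014, -0.0097, 0, 0, 0.0853], [0.045, -0.032, -0.0113, -0.0097, 0, 0, 0.0853], [0.045, -0.033, -0.0085, -0.0097, 0, 0, 0.0853], [0.045, -0.0334, -0.0057, -0.0097, 0, 0, 0.0853], [0.045, -0.0337, -0.0028, -0.0097, 0, 0, 0.0853], [0.045, -0.0338, 0, -0.0097, 0, 0, 0.0853]]])

```text
time: 0.98
position: [0.3177, 0.2059, 0.2919]
tool_rot: [[-0.41, 0.912, 0.0], [0.912, 0.41, -0.0], [-0.0, -0.0, -1.0]]
wrist_force: [0.7, 0.5, -0.0]
gripper_width: 0.528
grip_force: 0.0
```

servo_tool(plan=[[[0.045, -0.0337, 0.0029, -0.0097, 0, 0, 0.0853], [0.045, -0.0333, 0.0058, -0.0097, 0, 0, 0.0853], [0.045, -0.0327, 0.0086, -0.0097, 0, 0, 0.0853], [0.045, -0.032, 0.0114, -0.0097, 0, 0, 0.0853], [0.045, -0.031, 0.014, -0.0097, 0, 0, 0.0853], [0.045, 0, 0, 0, 0, 0, 0]]])

```text
time: 1.48
position: [0.4036, 0.0555, 0.3411]
tool_rot: [[0.01, 1.0, 0.004], [1.0, -0.01, -0.002], [-0.002, 0.004, -1.0]]
wrist_force: [-0.1, -0.4, 0.6]
gripper_width: 0.528
grip_force: 0.0
```

Run:
```python
from h import *
o=r.observe();print(o['position'],o['tool_rot'],o['q'])
snap('wrist','w1.png');z=load('w1.png');W=cloud(z);zz=W[...,2];print(z['E'].round(3).tolist())
m=(zz>.066)&(zz<.076)&(W[...,0]>.45)&(abs(W[...,1])<.15)
q=W[m][:,:2].astype(np.float32)
R=cv2.minAreaRect(q);print(m.sum(),R)
z2=load('scene0.png');
for f in('top0.png','w1.png'):
  z=load(f);W=cloud(z);zz=W[...,2]
  for a in (-4.78,-5):
    Q=W@yawR(a)  # box-aligned
    m=(zz>.062)&(zz<.078)&(W[...,0]>.5)&(abs(W[...,1])<.15)&(W[...,0]<.72)
    X,Y=Q[m][:,0],Q[m][:,1]
    fr=[np.round(X[abs(Y-t)<.004].min(),4) for t in np.linspace(-.13,.02,7) if (abs(Y-t)<.004).any()]
    print(f,a,'front',fr,'y',np.percentile(Y,[.5,99.5]).round(4),Y.min(),Y.max(),'x',X.min(),X.max())
```

```text
[0.40359646 0.05550494 0.34113021] [[ 0.00988942  0.99994433  0.00367797]
 [ 0.99994882 -0.00988149 -0.00217021]
 [-0.00213375  0.00369924 -0.99999088]] [ 0.1389998   0.02938143 -0.03905059  1.49902249 -0.00265888  1.71967735]
[[1.0, -0.011, 0.001, 0.404], [-0.01, -0.962, -0.273, 0.123], [0.004, 0.273, -0.962, 0.52], [0.0, 0.0, 0.0, 1.0]]
11949 ((0.6048960089683533, -0.00938299298286438), (0.19040603935718536, 0.15689364075660706), 85.34578704833984)
top0.png -4.78 front [np.float64(0.5296), np.float64(0.5265), np.float64(0.5258), np.float64(0.5261)] y [-0.0508  0.1363] -0.05177846975531792 0.13902373403922824 x 0.5253742166565769 0.6831457299216976
top0.png -5 front [np.float64(0.5267), np.float64(0.5263), np.float64(0.5261)] y [-0.0484  0.1386] -0.04974448514527561 0.1411486495227307 x 0.5249903624889989 0.6831609708746134
w1.png -4.78 front [np.float64(0.5398), np.float64(0.5261), np.float64(0.5259), np.float64(0.5258)] y [-0.0522  0.1356] -0.05416050753565953 0.13629989203082588 x 0.5250935485307077 0.6820992702028315
w1.png -5 front [np.float64(0.5485), np.float64(0.5262), np.float64(0.5259), np.float64(0.5257)] y [-0.0498  0.1379] -0.05205483931614562 0.1388293158592005 x 0.5248734075595437 0.6820734256250693
```

View pics/w1.png

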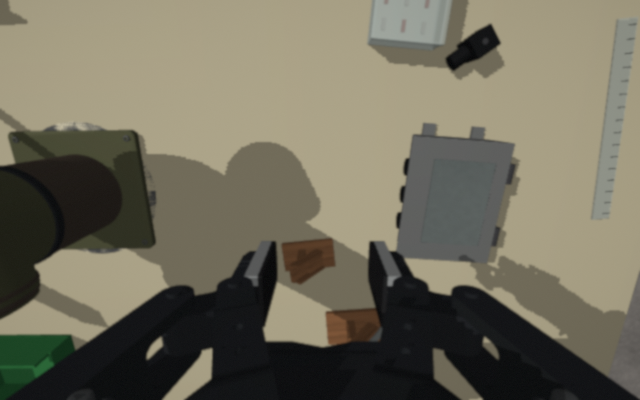

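Run:
```python
from h import *
o=r.observe();p,R=o['position'],o['tool_rot']
p,R=go(p,R,seat-.11*xp,Rg,.045,mm=36)
p,R=go(p,R,seat-.006*xp,Rg,.045,mm=25)
```

```text
[0.045, -0.0304, -0.0028, 0.0131, -0.0633, 0.0019, -0.0052],[0.045, -0.0304, -0.0038, 0.0128, -0.0633, 0.0019, -0.0052],[0.045, -0.0304, -0.0047, 0.0125, -0.0633, 0.0019, -0.0052],[0.045, -0.0304, -0.0057, 0.0121, -0.0633, 0.0019, -0.0052],[0.045, -0.0303, -0.0066, 0.0117, -0.0633, 0.0019, -0.0052],[0.045, -0.0303, -0.0075, 0.0112, -0.0633, 0.0019, -0.0052],[0.045, -0.0303, -0.0083, 0.0106, -0.0633, 0.0019, -0.0052],[0.045, -0.0303, -0.0091, 0.01, -0.0633, 0.0019, -0.0052],[0.045, -0.0303, -0.0099, 0.0093, -0.0633, 0.0019, -0.0052],[0.045, -0.0302, -0.0106, 0.0086, -0.0633, 0.0019, -0.0052],[0.045, -0.0302, -0.0113, 0.0079, -0.0633, 0.0019, -0.0052],# 11
[0.045, -0.0, -0.0, 0.0208, 0.0, 0.0, 0.0],[0.045, -0.0, -0.0, 0.0208, 0.0, 0.0, 0.0],[0.045, -0.0, -0.0, 0.0208, 0.0, 0.0, 0.0],[0.045, -0.0, -0.0, 0.0208, 0.0, 0.0, 0.0],[0.045, -0.0, -0.0, 0.0208, 0.0, 0.0, 0.0],# 5
```

servo_tool(plan=[[[0.045, -0.0304, -0.0028, 0.0131, -0.0633, 0.0019, -0.0052], [0.045, -0.0304, -0.0038, 0.0128, -0.0633, 0.0019, -0.0052], [0.045, -0.0304, -0.0047, 0.0125, -0.0633, 0.0019, -0.0052], [0.045, -0.0304, -0.0057, 0.0121, -0.0633, 0.0019, -0.0052], [0.045, -0.0303, -0.0066, 0.0117, -0.0633, 0.0019, -0.0052], [0.045, -0.0303, -0.0075, 0.0112, -0.0633, 0.0019, -0.0052], [0.045, -0.0303, -0.0083, 0.0106, -0.0633, 0.0019, -0.0052], [0.045, -0.0303, -0.0091, 0.01, -0.0633, 0.0019, -0.0052], [0.045, -0.0303, -0.0099, 0.0093, -0.0633, 0.0019, -0.0052], [0.045, -0.0302, -0.0106, 0.0086, -0.0633, 0.0019, -0.0052]]])

```text
time: 2.37
position: [0.3718, -0.2434, 0.2091]
tool_rot: [[-0.056, 0.802, 0.595], [0.998, 0.045, 0.033], [-0.001, 0.596, -0.803]]
wrist_force: [2.3, 0.4, -0.7]
gripper_width: 0.526
grip_force: 0.0
```

servo_tool(plan=[[[0.045, -0.0302, -0.0113, 0.0079, -0.0633, 0.0019, -0.0052], [0.045, 0, 0, 0, 0, 0, 0], [0.045, 0, 0, 0, 0, 0, 0]]])

```text
time: 2.62
position: [0.3678, -0.2739, 0.1937]
tool_rot: [[-0.055, 0.767, 0.639], [0.998, 0.039, 0.04], [0.006, 0.64, -0.768]]
wrist_force: [0.0, 0.7, 0.3]
gripper_width: 0.528
grip_force: 0.0
```

Run:
```python
from h import *
o=r.observe();p,R=o['position'],o['tool_rot'];print(p,seat-.11*xp,o['q'].round(2))
print(R.T@(seat-.006*xp-p),Ro.from_matrix(R.T@Rg).as_rotvec())
a=snap('wrist','w2.png')
z=load('w2.png');c=z['p'];W=cloud(z)
m=(c.max(-1)<60)&(W[...,2]>.06)&(W[...,2]<.17)
Q=(W-seat)@np.c_[xp,yp,zp]
m&=(abs(Q[...,1])<.03)&(abs(Q[...,0])<.07)&(abs(Q[...,2])<.03)
print(m.sum(),np.percentile(Q[m],[2,50,98],axis=0).round(4))
```

```text
[ 0.36782192 -0.27391554  0.19368539] [ 0.36934073 -0.2760461   0.19626489] [-1.12 -0.09 -0.78  0.57  0.63  0.5 ]
[-0.00272892  0.00312789  0.10290103] [-0.00378862 -0.00512024 -0.00259328]
928 [[-0.0552 -0.0121 -0.0092]
 [-0.0527  0.0054 -0.0013]
 [ 0.0354  0.0081  0.0066]]
```

View pics/w2.png

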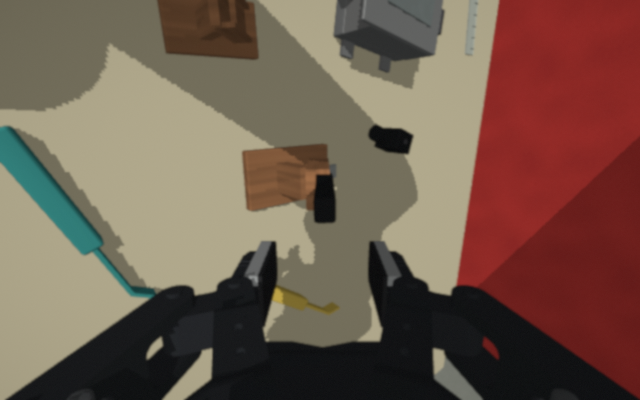

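servo_tool(plan=[[[0.045, -0.004, 0.002, 0.01, -0.004, -0.005, -0.003], [0.045, 0, 0, 0.023, 0, 0, 0], [0.045, 0, 0, 0.023, 0, 0, 0], [0.045, 0, 0, 0.023, 0, 0, 0], [0.045, 0, 0, 0.023, 0, 0, 0], [0.045, 0, 0, 0, 0, 0, 0], [0.045, 0, 0, 0, 0, 0, 0]]])

```text
time: 3.25
position: [0.438, -0.2712, 0.1192]
tool_rot: [[-0.064, 0.763, 0.643], [0.998, 0.052, 0.038], [-0.004, 0.644, -0.765]]
wrist_force: [0.0, -0.3, -0.1]
gripper_width: 0.528
grip_force: 0.0
```

servo_tool(plan=[[[0.0, 0, 0, 0, 0, 0, 0], [0.0, 0, 0, 0, 0, 0, 0], [0.0, 0, 0, 0, 0, 0, 0], [0.0, 0, 0, 0, 0, 0, 0], [0.0, 0, 0, 0, 0, 0, 0], [0.0, 0, 0, 0, 0, 0, 0]]])

```text
time: 3.75
position: [0.437, -0.2753, 0.1206]
tool_rot: [[-0.057, 0.762, 0.645], [0.998, 0.048, 0.032], [-0.007, 0.646, -0.763]]
wrist_force: [-5.6, 1.4, 6.9]
gripper_width: 0.188
grip_force: 59.3
```

Run:
```python
from h import *
o=r.observe();p,R=o['position'],o['tool_rot'];print(o['gripper_width'],o['grip_force'],o['wrist_force'])
print(R.T@(seat-.006*xp-p),Ro.from_matrix(R.T@Rg).as_rotvec())
np.savez('grasp.npz',p=p,R=R)
```

```text
0.18784369891206135 59.343296005390584 [-5.61589713  1.392215    6.94889279]
[ 0.00293613 -0.00310204  0.00255995] [0.00422404 0.0029798  0.00694057]
```

```bash
cat >> h.py <<'E'
byaw=-4.8; Rb=yawR(byaw)
def bx(x,y,z): return Rb@np.array([x,y,z])   # box-aligned coords
def levR(dn=40): # pry x axis dn deg below horizontal along box x
    a=np.radians(dn); return tool(Rb@[0,1,0],Rb@[np.cos(a),0,-np.sin(a)])
tip_t=np.array([.001,.0141,.1355])
XE,YC,HX,HZ=.5258,.042,.6738,.0655
E
python3 - <<'E'
from h import *
o=r.observe();p,R=o['position'],o['tool_rot']
p,R=go(p,R,p+.05*zp,R,0,mm=25)
p,R=go(p,R,p+[0,0,.08],R,0,mm=30)
Rl=levR(); t=bx(XE-.04,YC,.057)-Rl@tip_t; print(t)
p,R=go(p,R,t+[0,0,.09],Rl,0,mm=34)
p,R=go(p,R,t,Rl,0,mm=25)
E
```

```text
[0, -0.0001, 0.0167, 0.0001, 0.0, 0.0, 0.0],[0, -0.0001, 0.0167, 0.0001, 0.0, 0.0, 0.0],[0, -0.0001, 0.0167, 0.0001, 0.0, 0.0, 0.0],# 3
[0, -0.0002, 0.0172, -0.0204, 0.0, 0.0, 0.0],[0, -0.0002, 0.0172, -0.0204, 0.0, 0.0, 0.0],[0, -0.0002, 0.0172, -0.0204, 0.0, 0.0, 0.0],# 3
[0.37506052 0.00964959 0.13329649]
[0, 0.032, -0.0076, -0.0054, -0.0188, -0.0106, 0.0116],[0, 0.0319, -0.0079, -0.0059, -0.0188, -0.0106, 0.0116],[0, 0.0317, -0.0082, -0.0064, -0.0188, -0.0106, 0.0116],[0, 0.0315, -0.0084, -0.0068, -0.0188, -0.0106, 0.0116],[0, 0.0314, -0.0086, -0.0073, -0.0188, -0.0106, 0.0116],[0, 0.0312, -0.0089, -0.0078, -0.0188, -0.0106, 0.0116],[0, 0.031, -0.0091, -0.0083, -0.0188, -0.0106, 0.0116],[0, 0.0308, -0.0093, -0.0088, -0.0188, -0.0106, 0.0116],[0, 0.0306, -0.0094, -0.0093, -0.0188, -0.0106, 0.0116],# 9
[0, -0.0, -0.0172, 0.0145, 0.0, 0.0, 0.0],[0, -0.0, -0.0172, 0.0145, 0.0, 0.0, 0.0],[0, -0.0, -0.0172, 0.0145, 0.0, 0.0, 0.0],[0, -0.0, -0.0172, 0.0145, 0.0, 0.0, 0.0],# 4
```

servo_tool(plan=[[[0, 0, 0.0167, 0, 0, 0, 0], [0, 0, 0.0167, 0, 0, 0, 0], [0, 0, 0.0167, 0, 0, 0, 0], [0, 0, 0.0172, -0.0204, 0, 0, 0], [0, 0, 0.0172, -0.0204, 0, 0, 0], [0, 0, 0.0172, -0.0204, 0, 0, 0]]])

```text
time: 4.25
position: [0.4743, -0.2715, 0.2322]
tool_rot: [[-0.058, 0.764, 0.643], [0.998, 0.047, 0.034], [-0.005, 0.644, -0.765]]
wrist_force: [-0.3, -0.5, -2.2]
gripper_width: 0.19
grip_force: 59.0
```

servo_tool(plan=[[[0, 0.032, -0.0076, -0.0054, -0.0188, -0.0106, 0.0116], [0, 0.032, -0.0079, -0.0059, -0.0188, -0.0106, 0.0116], [0, 0.0317, -0.0082, -0.0064, -0.0188, -0.0106, 0.0116], [0, 0.0315, -0.0084, -0.0068, -0.0188, -0.0106, 0.0116], [0, 0.0314, -0.0086, -0.0073, -0.0188, -0.0106, 0.0116], [0, 0.0312, -0.0089, -0.0078, -0.0188, -0.0106, 0.0116], [0, 0.031, -0.0091, -0.0083, -0.0188, -0.0106, 0.0116], [0, 0.0308, -0.0093, -0.0088, -0.0188, -0.0106, 0.0116], [0, 0.0306, -0.0094, -0.0093, -0.0188, -0.0106, 0.0116], [0, 0, 0, 0, 0, 0, 0]]])

```text
time: 5.08
position: [0.3839, -0.0119, 0.2194]
tool_rot: [[0.048, 0.668, 0.743], [0.999, -0.03, -0.038], [-0.003, 0.744, -0.669]]
wrist_force: [0.6, 0.6, -1.2]
gripper_width: 0.189
grip_force: 59.0
```

Run:
```python
from h import *
o=r.observe();p,R=o['position'],o['tool_rot'];print(p,o['gripper_width'],o['wrist_force'],o['q'].round(2))
Rl=levR(); t=bx(XE-.04,YC,.057)-Rl@tip_t
go(p,R,t,Rl,0,mm=25)
snap('top','top3.png')
z=load('top3.png')
tp=p+R@tip_t; print('tip exp',tp,proj(z,tp))
W=cloud(z);u,v=proj(z,tp)[0].astype(int)
# blade cloud: points near expected blade
Q=(W-p)@R  # tool frame
m=(abs(Q[...,0])<.03)&(Q[...,2]>.06)&(Q[...,2]<.15)&(abs(Q[...,1]-.007)<.03)
q=Q[m];print(m.sum())
for a in np.arange(.06,.15,.008):
    s=q[abs(q[:,2]-a)<.004]
    if len(s):print(a.round(3),len(s),np.median(s,0).round(4),s[:,0].min().round(4),s[:,0].max().round(4))
```

```text
[ 0.3838522  -0.0118808   0.21944011] 0.18925201430620323 [ 0.57263261  0.6364851  -1.2277259 ] [ 0.01 -0.64 -1.15  0.23 -0.05  1.61]
[0, 0.0053, -0.0176, 0.0126, -0.0085, -0.0062, 0.0065],[0, 0.0053, -0.0178, 0.0124, -0.0085, -0.0062, 0.0065],[0, 0.0053, -0.0179, 0.0122, -0.0085, -0.0062, 0.0065],[0, 0.0052, -0.0181, 0.012, -0.0085, -0.0062, 0.0065],# 4
tip exp [ 0.49394417 -0.01646117  0.13932246] [[298.69708995 187.71749862]]
234
0.06 12 [-0.0014  0.0058  0.0623] -0.0084 0.0096
0.068 4 [ 0.0035 -0.0006  0.0714] -0.0015 0.0107
0.076 25 [ 0.0009 -0.0012  0.076 ] -0.0071 0.0094
0.084 25 [ 0.0015 -0.0015  0.0849] -0.0068 0.0103
0.092 22 [ 0.0034 -0.0016  0.0931] -0.0059 0.0111
0.1 22 [ 0.003  -0.0021  0.1   ] -0.0051 0.0099
0.108 24 [ 0.0018 -0.0025  0.1087] -0.0067 0.0107
0.116 23 [ 0.0025 -0.0025  0.1158] -0.006 0.0113
0.124 39 [0.0015 0.0017 0.1236] -0.0055 0.0101
0.132 35 [0.0041 0.0065 0.1318] -0.0063 0.011
0.14 3 [0.0025 0.0072 0.1361] -0.0018 0.0068
```

```bash
sed -i 's/^tip_t=.*/tip_t=np.array([.002,.0095,.1355])/' h.py
python3 - <<'E'
from h import *
o=r.observe();p,R=o['position'],o['tool_rot']
Rl=levR(); t=bx(XE-.03,YC,.056)-Rl@tip_t
go(p,R,t,Rl,0,mm=22)
E
```

```text
[0, 0.0057, -0.0154, 0.0144, -0.0084, -0.005, 0.0059],[0, 0.0057, -0.0156, 0.0143, -0.0084, -0.005, 0.0059],[0, 0.0056, -0.0157, 0.0141, -0.0084, -0.005, 0.0059],[0, 0.0056, -0.0159, 0.014, -0.0084, -0.005, 0.0059],# 4
```

servo_tool(plan=[[[0, 0.0057, -0.0154, 0.0144, -0.0084, -0.005, 0.0059], [0, 0.0057, -0.0156, 0.0143, -0.0084, -0.005, 0.0059], [0, 0.0056, -0.0157, 0.0141, -0.0084, -0.005, 0.0059], [0, 0.0056, -0.0159, 0.014, -0.0084, -0.005, 0.0059], [0, 0, 0, 0, 0, 0, 0], [0, 0, 0, 0, 0, 0, 0]]])

```text
time: 5.63
position: [0.3915, 0.0067, 0.1654]
tool_rot: [[0.103, 0.663, 0.741], [0.995, -0.065, -0.08], [-0.005, 0.746, -0.666]]
wrist_force: [0.4, 0.9, -0.8]
gripper_width: 0.185
grip_force: 59.1
```

Run:
```python
from h import *
o=r.observe();p,R=o['position'],o['tool_rot'];print(p,o['wrist_force'])
print('tip box frame',Rb.T@(p+R@tip_t))
for n in ('top','scene'):
    snap(n,n+'4.png');z=load(n+'4.png');W=cloud(z);Q=W@Rb
    m=(abs(Q[...,1]-YC)<.007)&(Q[...,0]>.44)&(Q[...,0]<.545)&(Q[...,2]>.03)
    q=Q[m];print(n,m.sum())
    for a in np.arange(.45,.545,.006):
        s=q[abs(q[:,0]-a)<.003]
        if len(s):print(a.round(3),len(s),np.percentile(s[:,2],[10,50,90]).round(4))
go(p,R,bx(XE+.012,YC,.056)-levR()@tip_t,levR(),0,mm=12)
a=load('scene4.png')['p'];c=(proj(load('scene4.png'),bx(XE,YC,.06))[0]).astype(int)
b=load('top4.png')['p'];d=(proj(load('top4.png'),bx(XE,YC,.06))[0]).astype(int)
f=lambda a,c:cv2.resize(a[c[1]-50:c[1]+50,c[0]-40:c[0]+40],(400,500),interpolation=2)
cv2.imwrite('pics/crop4.png',np.hstack([f(a,c),f(b,d)])[...,::-1])
```

```text
[0.39151562 0.0066676  0.16543259] [ 0.35591549  0.908081   -0.75311377]
tip box frame [0.49698217 0.03888143 0.08224614]
top 206
0.45 18 [0.1073 0.1095 0.1124]
0.456 14 [0.1012 0.1039 0.1056]
0.462 15 [0.0946 0.0971 0.1019]
0.468 14 [0.089  0.0912 0.0953]
0.474 16 [0.0838 0.0875 0.0906]
0.48 15 [0.0833 0.0847 0.0862]
0.486 17 [0.0812 0.0833 0.085 ]
0.492 16 [0.0805 0.0824 0.0847]
0.498 8 [0.0811 0.0827 0.0851]
0.528 17 [0.0687 0.0709 0.0724]
0.534 14 [0.068  0.071  0.0724]
0.54 19 [0.0696 0.0704 0.0726]
scene 145
0.45 17 [0.1028 0.1083 0.114 ]
0.456 11 [0.0992 0.1025 0.1029]
0.462 12 [0.0966 0.0988 0.1028]
0.468 13 [0.0895 0.0927 0.0979]
0.474 11 [0.0818 0.0854 0.0903]
0.48 8 [0.0816 0.0833 0.0867]
0.486 9 [0.0783 0.0827 0.0853]
0.492 6 [0.0772 0.0818 0.0831]
0.498 7 [0.0788 0.0818 0.086 ]
0.528 8 [0.0667 0.0692 0.0717]
0.534 10 [0.0671 0.0681 0.072 ]
0.54 8 [0.0657 0.0693 0.0708]
[0, 0.0003, 0.0007, 0.0097, -0.0062, 0.0036, -0.0017],[0, 0.0003, 0.0006, 0.0097, -0.0062, 0.0036, -0.0017],[0, 0.0002, 0.0006, 0.0097, -0.0062, 0.0036, -0.0017],[0, 0.0002, 0.0005, 0.0097, -0.0062, 0.0036, -0.0017],[0, 0.0002, 0.0004, 0.0097, -0.0062, 0.0036, -0.0017],# 5
```

View pics/crop4.png

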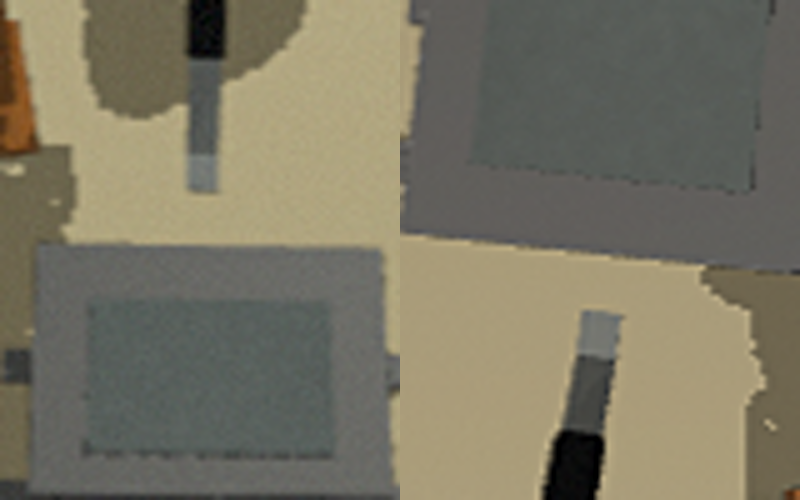

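Run:
```python
from h import *
from scipy.optimize import least_squares
o=r.observe();print(o['q'].round(4))
S=[([.2605,-.1391,1.1727],np.hypot(.15084,.50224),.19385),([.02938,-.03905,1.49902],np.hypot(.4036,.0555),.3411),([-.64,-1.15,.23],np.hypot(.38385,.01188),.21944),(o['q'][1:4],np.hypot(*o['position'][:2]),o['position'][2])]
def fk(x,q):
    r0,L1,a,L2,b,D,h=x;P=q[0]-q[1]+q[2]
    return np.array([r0+L1*np.sin(q[0]+a)+L2*np.cos(q[0]-q[1]+b)+D*np.cos(P),h+L1*np.cos(q[0]+a)-L2*np.sin(q[0]-q[1]+b)-D*np.sin(P)])
f=lambda x:np.r_[np.concatenate([fk(x,s[0])-s[1:] for s in S])*1e3,(x-[0,.3,0,.3,0,.25,.2])*[1,.5,.5,.5,.5,.5,.5]]
s=least_squares(f,[0,.3,0,.3,0,.25,.2]);print(s.x.round(4),f(s.x).round(2))
np.save('fk.npy',s.x)
# feasibility vs tilt
def ik(t,z,P):
    g=lambda q:fk(s.x,[q[0],q[1],P-q[0]+q[1]])-[t,z]
    return min((least_squares(g,q0,bounds=([-.83,-1.28],[1.72,1.37])) for q0 in ([-.5,-1],[0,0],[.5,-.5])),key=lambda s:s.cost)
for dn in (40,50,60,70):
    a=np.radians(dn);R=levR(dn)
    for nm,(X,Z) in dict(pre=(XE-.03,.056),ins=(XE+.012,.056),l20=(HX-.135*np.cos(.35),HZ+.135*np.sin(.35)),l45=(HX-.135*.707,HZ+.135*.707),l90=(HX,HZ+.135),l100=(HX+.02,HZ+.133)).items():
        t=bx(X,YC,Z)-R@tip_t; k=ik(np.hypot(*t[:2]),t[2],a); print(dn,nm,t.round(3),k.x.round(2),'res mm',np.round(k.fun*1e3,1))
```

```text
[ 0.271  -0.5026 -1.2822 -0.0149 -0.281   1.8244]
[ 0.003   0.5963 -0.0087  0.3903 -0.1095  0.5177  0.2461] [ 0.41  0.39 -0.33 -0.51  0.52  0.6  -0.6  -0.47  0.    0.15 -0.    0.05
 -0.05  0.13  0.02]
40 pre [0.388 0.008 0.136] [-0.61 -1.28] res mm [-2.9 55.8]
40 ins [0.43  0.004 0.136] [-0.42 -1.28] res mm [ 7.3 53.7]
40 l20 [0.439 0.003 0.192] [-0.42 -1.27] res mm [0. 0.]
40 l45 [0.47  0.001 0.241] [-0.44 -1.12] res mm [0. 0.]
40 l90 [ 0.565 -0.007  0.28 ] [-0.27 -0.94] res mm [-0. -0.]
40 l100 [ 0.585 -0.009  0.278] [-0.23 -0.92] res mm [-0. -0.]
50 pre [0.403 0.006 0.154] [-0.4  -1.18] res mm [ 0. -0.]
50 ins [0.445 0.003 0.154] [-0.29 -1.15] res mm [0. 0.]
50 l20 [0.454 0.002 0.209] [-0.37 -1.  ] res mm [-0. -0.]
50 l45 [ 0.486 -0.001  0.259] [-0.35 -0.85] res mm [-0.  0.]
50 l90 [ 0.581 -0.009  0.298] [-0.2  -0.66] res mm [-0. -0.]
50 l100 [ 0.601 -0.01   0.296] [-0.16 -0.64] res mm [-0. -0.]
60 pre [0.422 0.005 0.169] [-0.29 -0.94] res mm [0. 0.]
60 ins [0.464 0.001 0.169] [-0.2  -0.89] res mm [-0. -0.]
60 l20 [0.473 0.    0.224] [-0.24 -0.75] res mm [-0. -0.]
60 l45 [ 0.504 -0.002  0.274] [-0.22 -0.6 ] res mm [0. 0.]
60 l90 [ 0.599 -0.01   0.313] [-0.07 -0.38] res mm [-0. -0.]
60 l100 [ 0.619 -0.012  0.311] [-0.03 -0.35] res mm [-0. -0.]
70 pre [0.442 0.003 0.18 ] [-0.14 -0.7 ] res mm [-0. -0.]
70 ins [ 0.484 -0.001  0.18 ] [-0.07 -0.64] res mm [-0. -0.]
70 l20 [ 0.493 -0.001  0.236] [-0.09 -0.5 ] res mm [0. 0.]
70 l45 [ 0.525 -0.004  0.285] [-0.06 -0.35] res mm [-0. -0.]
70 l90 [ 0.62  -0.012  0.325] [ 0.09 -0.09] res mm [-0. -0.]
70 l100 [ 0.64  -0.014  0.323] [ 0.13 -0.06] res mm [-0. -0.]
```

Run:
```python
from h import *
o=r.observe();p,R=o['position'],o['tool_rot']
R1=levR(50);go(p,R,bx(XE-.03,YC,.075)-R1@tip_t,R1,0,n=4)
```

```text
[0, 0.0004, 0.0033, 0.0011, 0.0362, 0.0046, -0.003],[0, 0.0004, 0.0033, 0.001, 0.0362, 0.0046, -0.003],[0, 0.0004, 0.0034, 0.0008, 0.0362, 0.0046, -0.003],[0, 0.0004, 0.0034, 0.0007, 0.0362, 0.0046, -0.003],# 4
```

servo_tool(plan=[[[0, 0.0004, 0.0033, 0.0011, 0.0362, 0.0046, -0.003], [0, 0.0004, 0.0033, 0.001, 0.0362, 0.0046, -0.003], [0, 0.0004, 0.0034, 0.0008, 0.0362, 0.0046, -0.003], [0, 0.0004, 0.0034, 0.0007, 0.0362, 0.0046, -0.003], [0, 0, 0, 0, 0, 0, 0], [0, 0, 0, 0, 0, 0, 0]]])

```text
time: 6.23
position: [0.4043, 0.0064, 0.1739]
tool_rot: [[0.085, 0.761, 0.643], [0.996, -0.065, -0.054], [0.001, 0.645, -0.764]]
wrist_force: [-1.1, -0.3, -1.4]
gripper_width: 0.191
grip_force: 59.1
```

Run:
```python
from h import *
o=r.observe();p,R=o['position'],o['tool_rot'];print(o['q'].round(3))
print('tip box frame',Rb.T@(p+R@tip_t))
R1=levR(50)
p,R=go(p,R,bx(XE-.03,YC,.0545)-R1@tip_t,R1,0,n=2)
p,R=go(p,R,bx(XE+.012,YC,.0545)-R1@tip_t,R1,0,n=4)
```

```text
[ 0.146 -0.438 -1.106  0.214 -0.147  1.749]
tip box frame [0.49702095 0.04215925 0.07653845]
[0, -0.0001, -0.0074, 0.008, 0.0015, -0.0, -0.0007],[0, -0.0001, -0.0074, 0.008, 0.0015, -0.0, -0.0007],# 2
[0, 0.0, 0.008, 0.0067, 0.0, 0.0, 0.0],[0, 0.0, 0.008, 0.0067, 0.0, 0.0, 0.0],[0, 0.0, 0.008, 0.0067, 0.0, 0.0, 0.0],[0, 0.0, 0.008, 0.0067, 0.0, 0.0, 0.0],# 4
```

servo_tool(plan=[[[0, 0, -0.0074, 0.008, 0.0015, 0, 0], [0, 0, -0.0074, 0.008, 0.0015, 0, 0], [0, 0, 0, 0, 0, 0, 0], [0, 0, 0, 0, 0, 0, 0]]])

```text
time: 6.57
position: [0.4004, 0.0075, 0.1493]
tool_rot: [[0.081, 0.767, 0.637], [0.997, -0.062, -0.052], [-0.0, 0.639, -0.769]]
wrist_force: [0.6, 0.4, -0.3]
gripper_width: 0.19
grip_force: 59.1
```

Run:
```python
from h import *
o=r.observe();p,R=o['position'],o['tool_rot'];print('tip box frame',Rb.T@(p+R@tip_t),o['q'].round(3))
snap('scene','scene5.png');z=load('scene5.png');Q=cloud(z)@Rb
m=(abs(Q[...,1]-YC)<.007)&(Q[...,0]>.44)&(Q[...,0]<.545)&(Q[...,2]>.03);q=Q[m]
for a in np.arange(.47,.545,.006):
        s=q[abs(q[:,0]-a)<.003]
        if len(s):print(a.round(3),len(s),np.percentile(s[:,2],[10,50,90]).round(4))
R1=levR(50)
p,R=go(p,R,bx(XE+.012,YC,.0545)-R1@tip_t,R1,0,n=4)
```

```text
tip box frame [0.49225406 0.04322097 0.05112857] [ 0.15  -0.403 -1.163  0.131 -0.147  1.75 ]
0.47 15 [0.0537 0.0576 0.0651]
0.476 9 [0.0517 0.0542 0.0575]
0.482 11 [0.0501 0.0523 0.0575]
0.488 8 [0.0496 0.0519 0.0539]
0.494 5 [0.0517 0.0523 0.0535]
0.524 4 [0.066  0.0665 0.0679]
0.53 7 [0.0657 0.0692 0.0719]
0.536 10 [0.0682 0.0694 0.0733]
0.542 11 [0.0668 0.0687 0.0706]
[0, -0.0003, 0.0091, 0.0066, -0.0012, -0.0003, 0.0005],[0, -0.0003, 0.0091, 0.0066, -0.0012, -0.0003, 0.0005],[0, -0.0003, 0.0091, 0.0067, -0.0012, -0.0003, 0.0005],[0, -0.0003, 0.0091, 0.0067, -0.0012, -0.0003, 0.0005],# 4
```

Run:
```python
from h import *
o=r.observe();p,R=o['position'],o['tool_rot'];R1=levR(50)
p,R=go(p,R,bx(XE-.03,YC,.057)-R1@tip_t,R1,0,n=1)
p,R=go(p,R,bx(XE+.013,YC,.057)-R1@tip_t,R1,0,n=4)
print('lift')
n=10
for i in range(1,n+1):
    th=np.radians(3*i); rad=.136
    R1=levR(50-10*i/n); t=bx(HX-rad*np.cos(th)+0*th,YC,.057+(HZ-.0595)+rad*np.sin(th))
    p,R=go(p,R,t-R1@tip_t,R1,0,n=1)
```

```text
[0, -0.0014, 0.0043, -0.0019, -0.003, -0.0019, 0.002],# 1
[0, -0.0, 0.0082, 0.0069, 0.0, 0.0, 0.0],[0, -0.0, 0.0082, 0.0069, 0.0, 0.0, 0.0],[0, -0.0, 0.0082, 0.0069, 0.0, 0.0, 0.0],[0, -0.0, 0.0082, 0.0069, 0.0, 0.0, 0.0],# 4
lift
[0, 0.0, 0.0054, -0.0104, -0.0175, -0.0, 0.0],# 1
[0, 0.0, 0.0027, -0.0048, -0.0175, -0.0, -0.0],# 1
[0, -0.0, 0.0031, -0.0044, -0.0175, 0.0, 0.0],# 1
[0, 0.0, 0.0034, -0.004, -0.0175, 0.0, -0.0],# 1
[0, -0.0, 0.0036, -0.0036, -0.0175, 0.0, -0.0],# 1
[0, 0.0, 0.0039, -0.0032, -0.0175, -0.0, 0.0],# 1
[0, -0.0, 0.0041, -0.0028, -0.0175, -0.0, 0.0],# 1
[0, 0.0, 0.0043, -0.0023, -0.0175, 0.0, 0.0],# 1
[0, -0.0, 0.0045, -0.0018, -0.0175, 0.0, -0.0],# 1
[0, -0.0, 0.0046, -0.0014, -0.0175, 0.0, -0.0],# 1
```

servo_tool(plan=[[[0, -0.0014, 0.0043, -0.0019, -0.003, -0.0019, 0.002], [0, 0, 0, 0, 0, 0, 0], [0, 0, 0.0082, 0.0069, 0, 0, 0], [0, 0, 0.0082, 0.0069, 0, 0, 0], [0, 0, 0.0082, 0.0069, 0, 0, 0], [0, 0, 0.0082, 0.0069, 0, 0, 0], [0, 0, 0, 0, 0, 0, 0], [0, 0, 0, 0, 0, 0, 0]]])

```text
time: 7.28
position: [0.4475, 0.003, 0.1558]
tool_rot: [[0.083, 0.763, 0.641], [0.997, -0.064, -0.053], [0.0, 0.644, -0.765]]
wrist_force: [-0.0, 0.0, 0.1]
gripper_width: 0.187
grip_force: 59.2
```

```bash
cat > lift.py <<'E'
from h import *
import sys
# lift th0 th1 dn0 dn1 n zoff : arc from current pose
th0,th1,d1,n,rad,off=map(float,sys.argv[1:]);n=int(n)
o=r.observe();p,R=o['position'],o['tool_rot']
d0=-np.degrees(np.arcsin(R[2,2]));print('tip',Rb.T@(p+R@tip_t),'dn',d0,o['q'].round(2))
for i in range(1,n+1):
    th=np.radians(th0+(th1-th0)*i/n); R1=levR(d0+(d1-d0)*i/n)
    nrm=np.array([np.sin(th),0,np.cos(th)]) # out of top
    t=Rb@(np.array([HX-rad*np.cos(th),YC,HZ+rad*np.sin(th)])+nrm*off)
    p,R=go(p,R,t-R1@tip_t,R1,0,n=1)
E
python3 lift.py 0 30 46 12 .136 -.0015
```

```text
tip [0.54018544 0.04251172 0.05819128] dn 49.93597616381002 [ 0.1  -0.3  -1.11  0.07 -0.12  1.71]
[0, -0.0004, 0.005, -0.0104, -0.0057, -0.0005, -0.0001],# 1
[0, 0.0, 0.0033, -0.0042, -0.0057, 0.0, -0.0],# 1
[0, -0.0, 0.0035, -0.004, -0.0057, -0.0, -0.0],# 1
[0, 0.0, 0.0037, -0.0038, -0.0057, 0.0, 0.0],# 1
[0, -0.0, 0.0039, -0.0036, -0.0057, -0.0, 0.0],# 1
[0, 0.0, 0.0041, -0.0034, -0.0057, 0.0, -0.0],# 1
[0, -0.0, 0.0042, -0.0031, -0.0057, -0.0, 0.0],# 1
[0, -0.0, 0.0044, -0.0029, -0.0057, 0.0, 0.0],# 1
[0, 0.0, 0.0045, -0.0026, -0.0057, 0.0, -0.0],# 1
[0, 0.0, 0.0047, -0.0023, -0.0057, -0.0, -0.0],# 1
[0, -0.0, 0.0048, -0.0021, -0.0057, -0.0, 0.0],# 1
[0, 0.0, 0.0049, -0.0018, -0.0057, 0.0, -0.0],# 1
```

servo_tool(plan=[[[0, 0, 0.0025, -0.0052, -0.003, 0, 0], [0, 0, 0.0025, -0.0052, -0.003, 0, 0], [0, 0, 0.0033, -0.0042, -0.0057, 0, 0], [0, 0, 0.0035, -0.004, -0.0057, 0, 0], [0, 0, 0.0037, -0.0038, -0.0057, 0, 0], [0, 0, 0.0039, -0.0036, -0.0057, 0, 0], [0, 0, 0.0041, -0.0034, -0.0057, 0, 0], [0, 0, 0, 0, 0, 0, 0], [0, 0, 0, 0, 0, 0, 0]]])

```text
time: 8.03
position: [0.4457, 0.0032, 0.1932]
tool_rot: [[0.083, 0.74, 0.667], [0.997, -0.062, -0.055], [0.0, 0.67, -0.743]]
wrist_force: [-2.8, -0.9, -2.6]
gripper_width: 0.185
grip_force: 59.3
```

```bash
cat > cov.py <<'E'
from h import *
o=r.observe();p,R=o['position'],o['tool_rot'];print(o['wrist_force'],o['moment'],o['gripper_width']);t=Rb.T@(p+R@tip_t)
print('tip',t,'implied th',np.degrees(np.arctan2(t[2]+.002-HZ,HX-t[0])),np.hypot(t[2]-HZ,HX-t[0]))
snap('scene','cov.png');z=load('cov.png');Q=cloud(z)@Rb
m=((abs(Q[...,1]-YC-.06)<.025)|(abs(Q[...,1]-YC+.06)<.025))&(Q[...,0]>.5)&(Q[...,0]<HX-.02)&(Q[...,2]>.06)
q=Q[m];A=np.polyfit(q[:,0],q[:,2],1);print('cover slope deg',-np.degrees(np.arctan(A[0])),len(q),q[:,0].min(),q[:,2].max())
E
python3 cov.py; python3 lift.py 15 45 44 10 .136 -.0015
```

```text
[-2.81589662 -0.94133133 -2.58698291] [0.12599372 1.5087868  0.01857248] 0.1850357088286211
tip [0.54161008 0.04256221 0.09890833] implied th 14.995206065642469 0.13634621830666477
cover slope deg 12.748569243445058 1770 0.5292113206920139 0.10741603140654599
tip [0.54164474 0.04254356 0.09876222] dn 47.9708701814872 [ 0.11 -0.38 -1.06  0.16 -0.13  1.72]
[0, -0.0005, 0.0057, -0.0038, -0.0069, -0.0007, 0.0002],# 1
[0, -0.0, 0.0053, -0.0034, -0.0069, -0.0, 0.0],# 1
[0, 0.0, 0.0055, -0.003, -0.0069, 0.0, 0.0],# 1
[0, 0.0, 0.0057, -0.0026, -0.0069, -0.0, -0.0],# 1
[0, -0.0, 0.0058, -0.0022, -0.0069, 0.0, 0.0],# 1
[0, 0.0, 0.0059, -0.0018, -0.0069, 0.0, 0.0],# 1
[0, 0.0, 0.006, -0.0014, -0.0069, -0.0, -0.0],# 1
[0, -0.0, 0.0061, -0.001, -0.0069, -0.0, -0.0],# 1
[0, 0.0, 0.0062, -0.0005, -0.0069, 0.0, 0.0],# 1
[0, -0.0, 0.0062, -0.0001, -0.0069, -0.0, -0.0],# 1
```

servo_tool(plan=[[[0, 0, 0.0055, -0.0038, -0.0069, 0, 0], [0, 0, 0.0053, -0.0034, -0.0069, 0, 0], [0, 0, 0.0055, -0.003, -0.0069, 0, 0], [0, 0, 0.0057, -0.0026, -0.0069, 0, 0], [0, 0, 0.0058, -0.0022, -0.0069, 0, 0], [0, 0, 0.006, -0.0018, -0.0069, 0, 0], [0, 0, 0.006, -0.0014, -0.0069, 0, 0], [0, 0, 0.0061, -0.001, -0.0069, 0, 0], [0, 0, 0.0062, -0.0005, -0.0069, 0, 0], [0, 0, 0.0062, 0, -0.0069, 0, 0]]])

```text
time: 8.92
position: [0.4748, 0.0008, 0.2486]
tool_rot: [[0.083, 0.692, 0.718], [0.997, -0.058, -0.06], [0.0, 0.72, -0.694]]
wrist_force: [-2.4, 0.5, -1.5]
gripper_width: 0.187
grip_force: 59.6
```

```bash
python3 cov.py; python3 lift.py 45 80 42 10 .132 -.0015
```

```text
[-2.36254121  0.46189741 -1.54302508] [ 0.12515432  1.73342438 -0.01737989] 0.18698468116528658
tip [0.57720577 0.04260104 0.16138791] implied th 45.38112148783111 0.1361063359125554
cover slope deg 42.58068322083811 1719 0.5670996657333716 0.17651463163859793
tip [0.57860194 0.04269532 0.16296456] dn 43.810465637660656 [ 0.1  -0.41 -0.98  0.2  -0.13  1.7 ]
[0, -0.0006, 0.0044, 0.0045, -0.0032, -0.0008, -0.0003],# 1
[0, 0.0, 0.0076, 0.0009, -0.0032, -0.0, -0.0],# 1
[0, -0.0, 0.0075, 0.0014, -0.0032, 0.0, 0.0],# 1
[0, 0.0, 0.0074, 0.0019, -0.0032, -0.0, -0.0],# 1
[0, -0.0, 0.0073, 0.0024, -0.0032, 0.0, 0.0],# 1
[0, 0.0, 0.0071, 0.0029, -0.0032, -0.0, -0.0],# 1
[0, 0.0, 0.0069, 0.0034, -0.0032, -0.0, -0.0],# 1
[0, -0.0, 0.0067, 0.0038, -0.0032, 0.0, -0.0],# 1
[0, -0.0, 0.0064, 0.0043, -0.0032, 0.0, 0.0],# 1
[0, 0.0, 0.0061, 0.0047, -0.0032, -0.0, -0.0],# 1
```

servo_tool(plan=[[[0, 0, 0.0055, 0.003, -0.0032, 0, 0], [0, 0, 0.0076, 0.0009, -0.0032, 0, 0], [0, 0, 0.0075, 0.0014, -0.0032, 0, 0], [0, 0, 0.0074, 0.0019, -0.0032, 0, 0], [0, 0, 0.0073, 0.0024, -0.0032, 0, 0], [0, 0, 0.0071, 0.0029, -0.0032, 0, 0], [0, 0, 0.0069, 0.0034, -0.0032, 0, 0], [0, 0, 0.0067, 0.0038, -0.0032, 0, 0], [0, 0, 0.0064, 0.0043, -0.0032, 0, 0], [0, 0, 0.0061, 0.0047, -0.0032, 0, 0]]])

```text
time: 9.8
position: [0.5431, -0.0049, 0.279]
tool_rot: [[0.083, 0.668, 0.739], [0.997, -0.056, -0.061], [0.0, 0.742, -0.67]]
wrist_force: [-3.2, 0.6, -0.5]
gripper_width: 0.188
grip_force: 59.5
```

```bash
python3 cov.py; python3 lift.py 80 104 42 10 .130 -.0015
```

```text
[-3.15990661  0.61005332 -0.50787105] [ 0.09628247  1.16823279 -0.04439531] 0.18786639980211672
tip [0.64850542 0.04261534 0.19518467] implied th 79.12680787030727 0.13212845995687453
cover slope deg -53.12231348917856 337 0.5429263630400639 0.2158977116945029
tip [0.64982719 0.04268051 0.19591439] dn 42.03014723909846 [ 0.06 -0.3  -0.87  0.16 -0.11  1.67]
[0, -0.0006, 0.0022, 0.0051, -0.0001, -0.0007, -0.0002],# 1
[0, -0.0, 0.0041, 0.0036, -0.0001, 0.0, 0.0],# 1
[0, 0.0, 0.004, 0.0037, -0.0001, 0.0, -0.0],# 1
[0, 0.0, 0.0038, 0.0039, -0.0001, -0.0, 0.0],# 1
[0, -0.0, 0.0036, 0.0041, -0.0001, -0.0, -0.0],# 1
[0, 0.0, 0.0035, 0.0042, -0.0001, 0.0, 0.0],# 1
[0, -0.0, 0.0033, 0.0043, -0.0001, 0.0, -0.0],# 1
[0, 0.0, 0.0031, 0.0045, -0.0001, -0.0, 0.0],# 1
[0, 0.0, 0.0029, 0.0046, -0.0001, -0.0, -0.0],# 1
[0, -0.0, 0.0027, 0.0047, -0.0001, 0.0, 0.0],# 1
```

servo_tool(plan=[[[0, 0, 0.0028, 0.0045, 0, 0, 0], [0, 0, 0.0041, 0.0036, 0, 0, 0], [0, 0, 0.004, 0.0037, 0, 0, 0], [0, 0, 0.0038, 0.0039, 0, 0, 0], [0, 0, 0.0036, 0.0041, 0, 0, 0], [0, 0, 0.0035, 0.0042, 0, 0, 0], [0, 0, 0.0033, 0.0043, 0, 0, 0], [0, 0, 0.0031, 0.0045, 0, 0, 0], [0, 0, 0.003, 0.0046, 0, 0, 0], [0, 0, 0.0027, 0.0047, 0, 0, 0]]])

```text
time: 10.68
position: [0.5962, -0.0094, 0.2749]
tool_rot: [[0.083, 0.669, 0.738], [0.997, -0.056, -0.061], [0.0, 0.741, -0.671]]
wrist_force: [-0.6, 0.1, -0.2]
gripper_width: 0.191
grip_force: 59.4
```

servo_tool(plan=[[[0, 0, 0, 0, 0, 0, 0], [0, 0, 0, 0, 0, 0, 0], [0, 0, 0, 0, 0, 0, 0]]])

```text
time: 10.93
position: [0.5958, -0.0094, 0.2752]
tool_rot: [[0.083, 0.669, 0.739], [0.997, -0.056, -0.061], [0.0, 0.741, -0.671]]
wrist_force: [0.5, 0.6, -1.3]
gripper_width: 0.185
grip_force: 59.2
```

```bash
cat > up.py <<'E'
from h import *
o=r.observe();p,R=o['position'],o['tool_rot'];print(o['wrist_force']);t=Rb.T@(p+R@tip_t)
print('tip',t,'th',90+np.degrees(np.arctan2(t[0]-HX,t[2]-HZ)))
for n in('top','scene'):
    snap(n,n+'up.png');z=load(n+'up.png');Q=cloud(z)@Rb
    m=(abs(Q[...,1]-YC)<.09)&(Q[...,0]>HX-.03)&(Q[...,0]<HX+.1)&(Q[...,2]>.12)
    m&=(abs(Q[...,1]-YC)>.035)
    q=Q[m];
    if len(q)>20:
        A=np.polyfit(q[:,2],q[:,0],1);print(n,len(q),'cover angle',90+np.degrees(np.arctan(A[0])),'max z',q[:,2].max(),'edge x',np.median(q[q[:,2]>q[:,2].max()-.006,0]))
E
python3 up.py
```

```text
[ 0.52915323  0.64902107 -1.30284519]
tip [0.70135492 0.04257131 0.19125783] th 102.35882387411307
top 1339 cover angle 104.28419509462448 max z 0.21309035863217718 edge x 0.708648870098193
scene 412 cover angle 101.28119584693752 max z 0.2138073496722861 edge x 0.7117326771431054
```

Run:
```python
from h import *
o=r.observe();p,R=o['position'],o['tool_rot'];g=np.load('grasp.npz')
p,R=go(p,R,p+bx(-.12,0,.02),R,0,mm=25)
p,R=go(p,R,g['p']+.05*zp+[0,0,.08],g['R'],0,mm=34)
```

```text
[0, 0.0, -0.0131, -0.0205, 0.0, 0.0, 0.0],[0, 0.0, -0.0131, -0.0205, 0.0, 0.0, 0.0],[0, 0.0, -0.0131, -0.0205, 0.0, 0.0, 0.0],[0, 0.0, -0.0131, -0.0205, 0.0, 0.0, 0.0],[0, 0.0, -0.0131, -0.0205, 0.0, 0.0, 0.0],# 5
[0, -0.0303, -0.0035, 0.0065, 0.0147, 0.0103, -0.0118],[0, -0.0304, -0.0038, 0.0062, 0.0147, 0.0103, -0.0118],[0, -0.0304, -0.004, 0.0059, 0.0147, 0.0103, -0.0118],[0, -0.0304, -0.0043, 0.0057, 0.0147, 0.0103, -0.0118],[0, -0.0304, -0.0046, 0.0054, 0.0147, 0.0103, -0.0118],[0, -0.0304, -0.0049, 0.0052, 0.0147, 0.0103, -0.0118],[0, -0.0304, -0.0052, 0.005, 0.0147, 0.0103, -0.0118],[0, -0.0304, -0.0054, 0.0047, 0.0147, 0.0103, -0.0118],[0, -0.0304, -0.0057, 0.0045, 0.0147, 0.0103, -0.0118],# 9
```

servo_tool(plan=[[[0, 0, -0.0131, -0.0205, 0, 0, 0], [0, 0, -0.0131, -0.0205, 0, 0, 0], [0, 0, -0.0131, -0.0205, 0, 0, 0], [0, 0, -0.0131, -0.0205, 0, 0, 0], [0, 0, -0.0131, -0.0205, 0, 0, 0]]])

```text
time: 11.45
position: [0.4748, 0.0005, 0.2954]
tool_rot: [[0.083, 0.669, 0.739], [0.997, -0.056, -0.061], [0.0, 0.741, -0.671]]
wrist_force: [1.6, 0.5, -0.4]
gripper_width: 0.191
grip_force: 59.2
```

servo_tool(plan=[[[0, -0.0303, -0.0035, 0.0065, 0.0147, 0.0103, -0.0118], [0, -0.0304, -0.0038, 0.0062, 0.0147, 0.0103, -0.0118], [0, -0.0304, -0.004, 0.0059, 0.0147, 0.0103, -0.0118], [0, -0.0304, -0.0043, 0.0057, 0.0147, 0.0103, -0.0118], [0, -0.0304, -0.0046, 0.0054, 0.0147, 0.0103, -0.0118], [0, -0.0304, -0.0049, 0.0052, 0.0147, 0.0103, -0.0118], [0, -0.0304, -0.0052, 0.005, 0.0147, 0.0103, -0.0118], [0, -0.0304, -0.0054, 0.0047, 0.0147, 0.0103, -0.0118], [0, -0.0304, -0.0057, 0.0045, 0.0147, 0.0103, -0.0118], [0, 0, 0, 0, 0, 0, 0]]])

```text
time: 12.28
position: [0.4759, -0.2778, 0.2332]
tool_rot: [[-0.05, 0.763, 0.645], [0.999, 0.045, 0.025], [-0.011, 0.645, -0.764]]
wrist_force: [0.3, -0.1, -0.0]
gripper_width: 0.188
grip_force: 59.2
```

```bash
cat > blade.py <<'E'
from h import *
o=r.observe();p,R=o['position'],o['tool_rot'];g=np.load('grasp.npz')
print('grasp off',g['R'].T@(g['p']-p),Ro.from_matrix(R.T@g['R']).as_rotvec(),o['q'].round(2))
for n in('top','scene'):
  snap(n,n+'b.png');z=load(n+'b.png');W=cloud(z);Q=(W-p)@R
  m=(abs(Q[...,0])<.03)&(Q[...,2]>.06)&(Q[...,2]<.15)&(abs(Q[...,1]-.005)<.03);q=Q[m];print(n)
  for a in np.arange(.08,.15,.01):
    s=q[abs(q[:,2]-a)<.005]
    if len(s)>2:print(a.round(3),len(s),np.median(s,0).round(4),s[:,0].min().round(4),s[:,0].max().round(4))
E
python3 blade.py; python3 up.py
```

```text
grasp off [ 0.00549576 -0.10230834  0.06093786] [-0.00113731  0.00740585 -0.00293725] [-0.86 -0.05 -0.66  0.48  0.53  0.79]
top
0.08 23 [ 0.0029 -0.001   0.0793] -0.0078 0.0104
0.09 24 [ 0.0015 -0.0013  0.0896] -0.008 0.0101
0.1 22 [ 0.0028 -0.0018  0.0999] -0.0074 0.0101
0.11 23 [ 0.0028 -0.0018  0.1095] -0.0072 0.0108
0.12 39 [ 0.0017 -0.0008  0.1219] -0.0077 0.0106
0.13 43 [0.0006 0.0057 0.1307] -0.008 0.011
0.14 7 [0.0017 0.0086 0.1363] -0.0066 0.0105
scene
0.08 27 [ 0.0066 -0.0033  0.079 ] -0.0035 0.0144
0.09 25 [ 0.0057 -0.0028  0.0892] -0.0023 0.0135
0.1 30 [ 0.0065 -0.0027  0.0998] -0.003 0.0149
0.11 24 [ 0.0059 -0.0042  0.1104] -0.0029 0.0155
0.12 31 [ 0.0072 -0.0029  0.1202] -0.0011 0.015
0.13 36 [0.006  0.0044 0.1306] -0.0018 0.014
0.14 7 [0.0031 0.0091 0.137 ] -0.002 0.0084
[-0.99457891  0.24154015 -0.126567  ]
tip [ 0.58976398 -0.2173681   0.13561429] th 39.83946522958091
top 1336 cover angle 104.33148032754053 max z 0.21282444033550707 edge x 0.7088269574060585
scene 415 cover angle 101.34084191930629 max z 0.21188153865694082 edge x 0.7112784281128447
```

Run:
```python
from h import *
o=r.observe();p,R=o['position'],o['tool_rot'];g=np.load('grasp.npz');G=g['p']-.002*xp
p,R=go(p,R,G+.035*zp,g['R'],0,n=6)
p,R=go(p,R,G+.0*zp,g['R'],0,n=4)
```

```text
[0, -0.0005, -0.0111, 0.0099, -0.0001, 0.0001, -0.0002],[0, -0.0005, -0.0111, 0.0099, -0.0001, 0.0001, -0.0002],[0, -0.0005, -0.0111, 0.0099, -0.0001, 0.0001, -0.0002],[0, -0.0005, -0.0111, 0.0099, -0.0001, 0.0001, -0.0002],[0, -0.0005, -0.0111, 0.0099, -0.0001, 0.0001, -0.0002],[0, -0.0005, -0.0111, 0.0099, -0.0001, 0.0001, -0.0002],# 6
[0, 0.0001, -0.0087, -0.0, 0.0, 0.0, 0.0],[0, 0.0001, -0.0087, -0.0, 0.0, 0.0, 0.0],[0, 0.0001, -0.0087, -0.0, 0.0, 0.0, 0.0],[0, 0.0001, -0.0087, -0.0, 0.0, 0.0, 0.0],# 4
```

servo_tool(plan=[[[0, -0.0005, -0.0111, 0.0099, 0, 0, 0], [0, -0.0005, -0.0111, 0.0099, 0, 0, 0], [0, -0.0005, -0.0111, 0.0099, 0, 0, 0], [0, -0.0005, -0.0111, 0.0099, 0, 0, 0], [0, -0.0005, -0.0111, 0.0099, 0, 0, 0], [0, -0.0005, -0.0111, 0.0099, 0, 0, 0], [0, 0, 0, 0, 0, 0, 0], [0, 0, 0, 0, 0, 0, 0]]])

```text
time: 13.15
position: [0.4623, -0.273, 0.1447]
tool_rot: [[-0.058, 0.762, 0.645], [0.998, 0.048, 0.033], [-0.006, 0.645, -0.764]]
wrist_force: [0.2, -0.4, -0.8]
gripper_width: 0.186
grip_force: 59.2
```

Run:
```python
from h import *
o=r.observe();p,R=o['position'],o['tool_rot'];g=np.load('grasp.npz');G=g['p']-.002*xp
print(o['wrist_force'],R.T@(G-p))
go(p,R,G,g['R'],0,n=5)
```

```text
[ 0.23381721 -0.39241807 -0.77227274] [-7.43581951e-04 -3.49588275e-02 -1.36783222e-05]
[0, -0.0001, -0.007, -0.0, -0.0002, -0.0002, -0.0001],[0, -0.0001, -0.007, -0.0, -0.0002, -0.0002, -0.0001],[0, -0.0001, -0.007, -0.0, -0.0002, -0.0002, -0.0001],[0, -0.0001, -0.007, -0.0, -0.0002, -0.0002, -0.0001],[0, -0.0001, -0.007, -0.0, -0.0002, -0.0002, -0.0001],# 5
```

servo_tool(plan=[[[0, 0, -0.007, 0, 0, 0, 0], [0, 0, -0.007, 0, 0, 0, 0], [0, 0, -0.007, 0, 0, 0, 0], [0, 0, -0.007, 0, 0, 0, 0], [0, 0, -0.007, 0, 0, 0, 0], [0, 0, 0, 0, 0, 0, 0], [0, 0, 0, 0, 0, 0, 0]]])

```text
time: 13.73
position: [0.4357, -0.2769, 0.1221]
tool_rot: [[-0.055, 0.762, 0.645], [0.998, 0.046, 0.031], [-0.007, 0.646, -0.763]]
wrist_force: [0.5, -0.5, -0.7]
gripper_width: 0.187
grip_force: 59.2
```

Run:
```python
from h import *
o=r.observe();p,R=o['position'],o['tool_rot'];g=np.load('grasp.npz')
print(o['wrist_force'],R.T@(g['p']-p))
```

```text
[ 0.4974177  -0.54434204 -0.71150514] [1.58129974e-03 6.59413511e-05 2.07020089e-03]
```

servo_tool(plan=[[[0.03, 0, 0, 0, 0, 0, 0], [0.03, 0, 0, 0, 0, 0, 0], [0.045, 0, 0, 0, 0, 0, 0], [0.045, 0, 0, 0, 0, 0, 0], [0.045, 0, 0, 0, 0, 0, 0], [0.045, 0, 0, -0.01, 0, 0, 0], [0.045, 0, 0, -0.02, 0, 0, 0], [0.045, 0, 0, -0.03, 0, 0, 0], [0.045, 0, 0, -0.03, 0, 0, 0], [0.045, 0, 0, -0.03, 0, 0, 0]]])

```text
time: 14.57
position: [0.3579, -0.2796, 0.2149]
tool_rot: [[-0.057, 0.762, 0.645], [0.998, 0.048, 0.032], [-0.007, 0.646, -0.764]]
wrist_force: [0.4, -1.4, -1.0]
gripper_width: 0.524
grip_force: 0.0
```

Run:
```python
from h import *
for n in('top','scene'):
    snap(n,n+'6.png');z=load(n+'6.png');W=cloud(z)
    Q=(W-seat)@np.c_[xp,yp,zp]
    dark=z['p'].max(-1)<60
    m=dark&(abs(Q[...,1])<.03)&(Q[...,0]>-.075)&(Q[...,0]<.07)&(abs(Q[...,2])<.03)
    print(n,m.sum(),np.percentile(Q[m],[2,50,98],axis=0).round(4).tolist())
z=load('top0.png');W=cloud(z);Q=(W-seat)@np.c_[xp,yp,zp];m=(z['p'].max(-1)<60)&(abs(Q[...,1])<.03)&(Q[...,0]>-.075)&(Q[...,0]<.07)&(abs(Q[...,2])<.03)
print('before top',m.sum(),np.percentile(Q[m],[2,50,98],axis=0).round(4).tolist())
# shutter
z=load('top6.png')
c=proj(z,bx(HX-.065,YC,.04))[0].astype(int)
im=z['p'][c[1]-60:c[1]+60,c[0]-80:c[0]+80]
cv2.imwrite('pics/crop6.png',cv2.resize(im,(800,600),interpolation=2)[...,::-1]);print(c)
```

```text
top 422 [[-0.055, -0.0142, -0.0065], [-0.0068, -0.0013, 0.0075], [0.052, 0.007, 0.0099]]
scene 306 [[-0.052, -0.0134, -0.0016], [0.0038, -0.0029, 0.0073], [0.054, 0.0078, 0.0124]]
before top 431 [[-0.0556, -0.0178, -0.0059], [-0.0055, 0.001, 0.0075], [0.0542, 0.0099, 0.01]]
[299 143]
```

View pics/crop6.png

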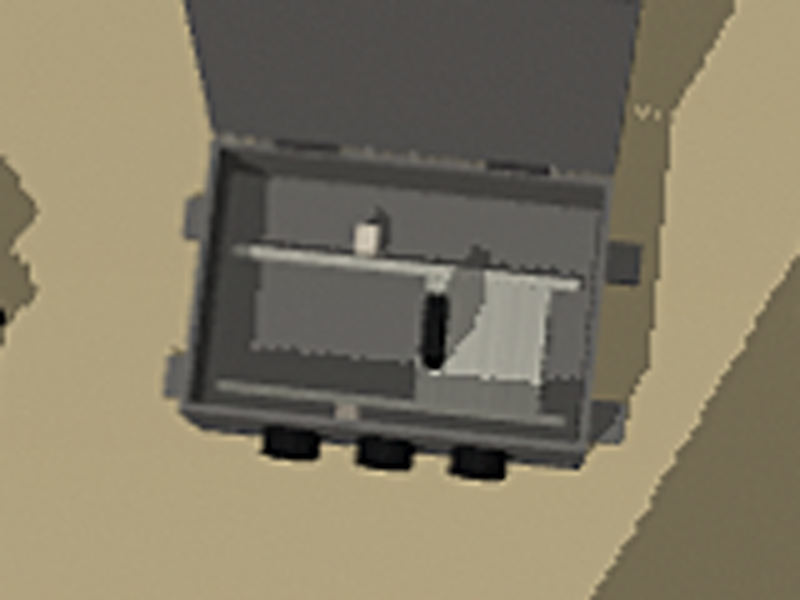

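```bash
cat > tab.py <<'E'
from h import *
def at(z,u,v,h):
    n=cv2.undistortPoints(np.array([[[u,v]]],float),z['K'],np.array([float(z['k']),0,0,0])).ravel()
    E=z['E'];d=E[:3,:3]@[n[0],n[1],1];o=E[:3,3];return Rb.T@(o+d*(h-o[2])/d[2])
z=load('top6.png');f=lambda a,b,h:at(z,219+a/5,83+b/5,h)
if __name__=='__main__':
    print('tab',f(434,330,.061),'ends',f(437,292,.061),f(432,368,.061));print('posts',f(368,237,.034),f(346,411,.034))
    W=cloud(z);Q=W@Rb
    m=(z['p'].max(-1)<45)&(abs(Q[...,0]-.609)<.05)&(abs(Q[...,1]-YC)<.06)&(Q[...,2]>.045)
    print(m.sum(),np.percentile(Q[m],[5,50,95],axis=0).round(4))
    c=z['p'].astype(int);m=(c.min(-1)>150)&(c.max(-1)-c.min(-1)<40)&(Q[...,2]>.028)&(Q[...,2]<.045)&(abs(Q[...,1]-YC)<.09)&(abs(Q[...,0]-.609)<.06)
    print(m.sum(),Q[m].round(4)[:12])
E
python3 tab.py
```

```text
tab [0.59317898 0.0232775  0.061     ] ends [0.61121678 0.02385946 0.061     ] [0.57525683 0.02223829 0.061     ]
posts [0.64015361 0.06131964 0.034     ] [0.55493789 0.06225865 0.034     ]
53 [[0.5815 0.0208 0.0482]
 [0.5948 0.0245 0.0608]
 [0.6081 0.0287 0.0638]]
28 [[0.6455 0.0658 0.0345]
 [0.6456 0.0633 0.0351]
 [0.6464 0.0611 0.033 ]
 [0.6427 0.0678 0.0349]
 [0.6422 0.0652 0.0379]
 [0.6437 0.0633 0.0327]
 [0.6438 0.0608 0.0335]
 [0.6403 0.0676 0.0345]
 [0.6411 0.0654 0.0326]
 [0.6403 0.0626 0.037 ]
 [0.6405 0.0602 0.0369]
 [0.6371 0.067  0.038 ]]
```

```bash
cat >> h.py <<'E'
a_=np.radians(20); Rt=tool(Rb@[-np.cos(a_),0,-np.sin(a_)],Rb@[np.sin(a_),0,-np.cos(a_)])
E
python3 - <<'E'
from h import *
o=r.observe();p,R=o['position'],o['tool_rot'];print(o['q'].round(2))
p,R=go(p,R,p+[0,0.03,.07],R,.04,n=2)
p,R=go(p,R,bx(.52,.024,.26),Rt,.04)
E
```

```text
[-1.16 -0.12 -0.74  0.65  0.65  0.45]
[0.04, 0.0145, 0.0234, -0.0263, 0.0, 0.0, 0.0],[0.04, 0.0145, 0.0234, -0.0263, 0.0, 0.0, 0.0],# 2
[0.04, 0.016, 0.0083, 0.0094, 0.0228, 0.0164, -0.1019],[0.04, 0.015, 0.0101, 0.0095, 0.0228, 0.0164, -0.1019],[0.04, 0.0137, 0.0118, 0.0094, 0.0228, 0.0164, -0.1019],[0.04, 0.0122, 0.0133, 0.0094, 0.0228, 0.0164, -0.1019],[0.04, 0.0107, 0.0147, 0.0092, 0.0228, 0.0164, -0.1019],[0.04, 0.0089, 0.0159, 0.009, 0.0228, 0.0164, -0.1019],[0.04, 0.0071, 0.0169, 0.0088, 0.0228, 0.0164, -0.1019],[0.04, 0.0052, 0.0178, 0.0085, 0.0228, 0.0164, -0.1019],[0.04, 0.0032, 0.0184, 0.0082, 0.0228, 0.0164, -0.1019],[0.04, 0.0012, 0.0188, 0.0078, 0.0228, 0.0164, -0.1019],[0.04, -0.0009, 0.019, 0.0073, 0.0228, 0.0164, -0.1019],[0.04, -0.0029, 0.019, 0.0069, 0.0228, 0.0164, -0.1019],[0.04, -0.0049, 0.0187, 0.0064, 0.0228, 0.0164, -0.1019],[0.04, -0.0069, 0.0182, 0.0059, 0.0228, 0.0164, -0.1019],# 14
```

servo_tool(plan=[[[0.04, 0.0145, 0.0234, -0.0263, 0, 0, 0], [0.04, 0.0145, 0.0234, -0.0263, 0, 0, 0], [0.04, 0.016, 0.0083, 0.0094, 0.0228, 0.0164, -0.1019], [0.04, 0.015, 0.0101, 0.0095, 0.0228, 0.0164, -0.1019], [0.04, 0.0137, 0.0118, 0.0094, 0.0228, 0.0164, -0.1019], [0.04, 0.0122, 0.0133, 0.0094, 0.0228, 0.0164, -0.1019], [0.04, 0.0107, 0.0147, 0.0092, 0.0228, 0.0164, -0.1019], [0.04, 0.0089, 0.0159, 0.009, 0.0228, 0.0164, -0.1019], [0.04, 0.0071, 0.0169, 0.0088, 0.0228, 0.0164, -0.1019], [0.04, 0.0052, 0.0178, 0.0085, 0.0228, 0.0164, -0.1019]]])

```text
time: 15.5
position: [0.4514, -0.116, 0.2681]
tool_rot: [[-0.703, 0.539, 0.465], [0.634, 0.77, 0.066], [-0.322, 0.341, -0.883]]
wrist_force: [0.5, -0.2, -0.3]
gripper_width: 0.472
grip_force: 0.0
```

servo_tool(plan=[[[0.04, 0.0032, 0.0184, 0.0082, 0.0228, 0.0164, -0.1019], [0.04, 0.0012, 0.0188, 0.0078, 0.0228, 0.0164, -0.1019], [0.04, -0.0009, 0.019, 0.0073, 0.0228, 0.0164, -0.1019], [0.04, -0.0029, 0.019, 0.0069, 0.0228, 0.0164, -0.1019], [0.04, -0.0049, 0.0187, 0.0064, 0.0228, 0.0164, -0.1019], [0.04, -0.0069, 0.0182, 0.0059, 0.0228, 0.0164, -0.1019], [0.04, 0, 0, 0, 0, 0, 0], [0.04, 0, 0, 0, 0, 0, 0]]])

```text
time: 16.17
position: [0.5204, -0.0153, 0.256]
tool_rot: [[-0.938, 0.079, 0.337], [0.076, 0.997, -0.021], [-0.338, 0.006, -0.941]]
wrist_force: [-0.2, -0.7, -0.9]
gripper_width: 0.47
grip_force: 0.0
```

Run:
```python
from h import *
o=r.observe();p,R=o['position'],o['tool_rot'];print(o['q'].round(2),Rb.T@p)
snap('wrist','w7.png');z=load('w7.png');W=cloud(z);Q=W@Rb
m=(z['p'].max(-1)<60)&(abs(Q[...,0]-.595)<.04)&(abs(Q[...,1]-YC)<.06)&(Q[...,2]>.055)&(Q[...,2]<.068)
print(m.sum(),np.percentile(Q[m],[3,50,97],axis=0).round(4))
p,R=go(p,R,bx(.600,.024,.12),Rt,.04,n=6)
p,R=go(p,R,bx(.600,.024,.038),Rt,.04,n=5)
```

```text
[-0.02 -0.04 -0.4   0.87 -0.01  0.06] [0.51987263 0.02829466 0.25603796]
132 [[0.5818 0.0196 0.0568]
 [0.5942 0.0229 0.0606]
 [0.6102 0.026  0.0622]]
[0.04, -0.0049, -0.0009, 0.0258, 0.0013, -0.0008, 0.0004],[0.04, -0.0049, -0.0009, 0.0258, 0.0013, -0.0008, 0.0004],[0.04, -0.0049, -0.0009, 0.0259, 0.0013, -0.0008, 0.0004],[0.04, -0.0049, -0.0008, 0.0259, 0.0013, -0.0008, 0.0004],[0.04, -0.0048, -0.0008, 0.0259, 0.0013, -0.0008, 0.0004],[0.04, -0.0048, -0.0008, 0.0259, 0.0013, -0.0008, 0.0004],# 6
[0.04, 0.0056, 0.0, 0.0154, 0.0, 0.0, 0.0],[0.04, 0.0056, 0.0, 0.0154, 0.0, 0.0, 0.0],[0.04, 0.0056, 0.0, 0.0154, 0.0, 0.0, 0.0],[0.04, 0.0056, 0.0, 0.0154, 0.0, 0.0, 0.0],[0.04, 0.0056, 0.0, 0.0154, 0.0, 0.0, 0.0],# 5
```

Tab confirmed at y' ≈ 0.023 from near (x' 0.595, z 0.061).

servo_tool(plan=[[[0.04, -0.0049, -0.001, 0.0258, 0.0013, 0, 0], [0.04, -0.0049, -0.001, 0.0258, 0.0013, 0, 0], [0.04, -0.0049, -0.001, 0.0259, 0.0013, 0, 0], [0.04, -0.0049, -0.001, 0.0259, 0.0013, 0, 0], [0.04, -0.0048, -0.001, 0.0259, 0.0013, 0, 0], [0.04, -0.0048, -0.001, 0.0259, 0.0013, 0, 0], [0.04, 0, 0, 0, 0, 0, 0], [0.04, 0, 0, 0, 0, 0, 0]]])

```text
time: 16.88
position: [0.5972, -0.0304, 0.1192]
tool_rot: [[-0.939, 0.086, 0.334], [0.081, 0.996, -0.03], [-0.335, -0.001, -0.942]]
wrist_force: [-0.6, -0.0, 0.2]
gripper_width: 0.467
grip_force: 0.0
```

Run:
```python
from h import *
o=r.observe();p,R=o['position'],o['tool_rot'];print(o['q'].round(2),Rb.T@p,o['wrist_force'])
p,R=go(p,R,bx(.600,.023,.038),Rt,.04,n=5)
```

```text
[-0.04  0.19 -0.52  0.52 -0.02  0.04] [0.59765064 0.01965883 0.11920799] [-0.58344197 -0.00264765  0.19586989]
[0.04, 0.005, 0.0007, 0.0155, -0.0005, -0.0015, -0.0004],[0.04, 0.005, 0.0007, 0.0155, -0.0005, -0.0015, -0.0004],[0.04, 0.005, 0.0007, 0.0154, -0.0005, -0.0015, -0.0004],[0.04, 0.0051, 0.0007, 0.0154, -0.0005, -0.0015, -0.0004],[0.04, 0.0051, 0.0007, 0.0154, -0.0005, -0.0015, -0.0004],# 5
```

servo_tool(plan=[[[0.04, 0.005, 0.0007, 0.0155, -0.0005, -0.0015, 0], [0.04, 0.005, 0.0007, 0.0155, -0.0005, -0.0015, 0], [0.04, 0.005, 0.0007, 0.0154, -0.0005, -0.0015, 0], [0.04, 0.005, 0.0007, 0.0154, -0.0005, -0.0015, 0], [0.04, 0.005, 0.0007, 0.0154, -0.0005, -0.0015, 0], [0.04, 0, 0, 0, 0, 0, 0], [0.04, 0, 0, 0, 0, 0, 0]]])

```text
time: 17.47
position: [0.6017, -0.0264, 0.0407]
tool_rot: [[-0.935, 0.084, 0.345], [0.079, 0.996, -0.028], [-0.346, 0.001, -0.938]]
wrist_force: [0.5, -0.1, -0.5]
gripper_width: 0.468
grip_force: 0.0
```

servo_tool(plan=[[[0, 0, 0, 0, 0, 0, 0], [0, 0, 0, 0, 0, 0, 0], [0, 0, 0, 0, 0, 0, 0], [0, 0, 0, 0, 0, 0, 0], [0, 0, 0, 0, 0, 0, 0], [0, 0, 0, 0, 0, 0, 0]]])

```text
time: 17.97
position: [0.6026, -0.026, 0.0403]
tool_rot: [[-0.935, 0.083, 0.345], [0.078, 0.997, -0.028], [-0.346, 0.001, -0.938]]
wrist_force: [0.7, -0.6, -0.7]
gripper_width: 0.003
grip_force: 0.0
```

Run:
```python
from h import *
o=r.observe();p,R=o['position'],o['tool_rot'];print(Rb.T@p,o['wrist_force'],o['gripper_width']*.0854,o['grip_force'],'grasp pt',Rb.T@(p-.019*R[:,2]))
```

```text
[0.60268167 0.02447082 0.04028631] [ 0.7049348  -0.61486856 -0.68170351] 0.0002171625014747038 0.0 grasp pt [0.59609906 0.02445115 0.05810958]
```

Run:
```python
from h import *
snap('wrist','w8.png');z=load('w8.png')
a=z['p'][120:360,200:440]
snap('top','top8.png');b=load('top8.png')['p'][83:203,219:339]
cv2.imwrite('pics/crop8.png',np.hstack([cv2.resize(a,(400,400),interpolation=2),cv2.resize(b,(400,400),interpolation=2)])[...,::-1])
```

```text
(no output)
```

View pics/crop8.png

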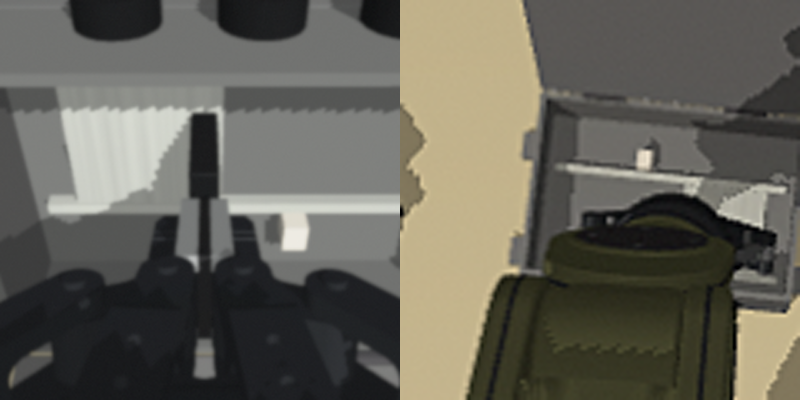

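Run:
```python
from h import *
z=load('w8.png');W=cloud(z);Q=W@Rb
for v in range(175,300,6):
    print(v,[ (Q[v,u].round(3).tolist(), int(z['p'][v,u].max())) for u in (316,322,332)])
```

```text
175 [([0.573, 0.02, 0.025], 143), ([0.573, 0.023, 0.025], 144), ([0.574, 0.029, 0.024], 138)]
181 [([0.578, 0.02, 0.025], 142), ([0.577, 0.023, 0.026], 145), ([0.577, 0.029, 0.026], 136)]
187 [([0.582, 0.02, 0.025], 138), ([0.582, 0.023, 0.025], 116), ([0.582, 0.03, 0.025], 200)]
193 [([0.582, 0.02, 0.031], 30), ([0.581, 0.023, 0.033], 28), ([0.587, 0.03, 0.023], 193)]
199 [([0.581, 0.02, 0.039], 29), ([0.582, 0.023, 0.038], 29), ([0.591, 0.03, 0.025], 187)]
205 [([0.582, 0.02, 0.044], 27), ([0.582, 0.023, 0.043], 28), ([0.596, 0.03, 0.024], 177)]
211 [([0.582, 0.02, 0.049], 27), ([0.582, 0.023, 0.048], 29), ([0.601, 0.03, 0.025], 173)]
217 [([0.582, 0.02, 0.054], 29), ([0.582, 0.023, 0.054], 28), ([0.605, 0.03, 0.025], 165)]
223 [([0.582, 0.02, 0.059], 34), ([0.582, 0.023, 0.06], 33), ([0.611, 0.03, 0.024], 138)]
229 [([0.585, 0.02, 0.061], 31), ([0.585, 0.023, 0.061], 32), ([0.615, 0.03, 0.026], 137)]
235 [([0.589, 0.02, 0.061], 29), ([0.589, 0.023, 0.061], 32), ([0.622, 0.03, 0.024], 135)]
241 [([0.578, 0.021, 0.077], 121), ([0.578, 0.023, 0.077], 27), ([0.578, 0.028, 0.077], 122)]
247 [([0.576, 0.021, 0.083], 121), ([0.576, 0.023, 0.083], 27), ([0.575, 0.028, 0.084], 121)]
253 [([0.573, 0.021, 0.089], 121), ([0.574, 0.023, 0.089], 28), ([0.573, 0.028, 0.09], 122)]
259 [([0.571, 0.021, 0.095], 121), ([0.572, 0.023, 0.094], 28), ([0.571, 0.028, 0.095], 122)]
265 [([0.57, 0.021, 0.099], 121), ([0.569, 0.023, 0.1], 28), ([0.57, 0.027, 0.1], 122)]
271 [([0.568, 0.021, 0.104], 118), ([0.568, 0.023, 0.104], 28), ([0.567, 0.027, 0.105], 111)]
277 [([0.569, 0.021, 0.106], 168), ([0.569, 0.023, 0.107], 36), ([0.565, 0.027, 0.11], 43)]
283 [([0.563, 0.021, 0.114], 55), ([0.571, 0.023, 0.108], 32), ([0.563, 0.027, 0.114], 36)]
289 [([0.564, 0.021, 0.116], 30), ([0.573, 0.023, 0.109], 31), ([0.562, 0.027, 0.117], 34)]
295 [([0.566, 0.021, 0.117], 27), ([0.576, 0.023, 0.109], 32), ([0.561, 0.027, 0.121], 28)]
```

Run:
```python
from h import *
o=r.observe();print(o['position'],o['gripper_width'])
P={'w1.png':(np.array([.4036,.0555,.3411]),np.array([[.00989,.99994,.00368],[.99995,-.00988,-.00217],[-.0021,.0037,-1]])),'w8.png':(o['position'],o['tool_rot'])}
for f,(p,R) in P.items():
    Q=(cloud(load(f))-p)@R
    m=(abs(Q[...,0])<.03)&(abs(Q[...,1])<.05)&(Q[...,2]<.02)&(Q[...,2]>-.1)
    q=Q[m];print(f,len(q),np.sort(q[:,2])[-400::40].round(4))
    for a in np.arange(-.075,.02,.01):
        s=q[abs(q[:,2]-a)<.005]
        if len(s):print(a.round(3),len(s),'x',np.percentile(s[:,0],[5,95]).round(4),'y',np.percentile(s[:,1],[2,50,98]).round(4))
```

```text
[ 0.60242299 -0.02600875  0.03999613] 0.0022435601946445387
w1.png 12852 [-0.0478 -0.0472 -0.0467 -0.0461 -0.0454 -0.0445 -0.0438 -0.0432 -0.0421
 -0.0403]
-0.075 1321 x [-0.0094  0.0107] y [-0.0284 -0.0215  0.0296]
-0.065 1071 x [-0.0091  0.0104] y [-0.0346 -0.0216  0.0359]
-0.055 898 x [-0.009   0.0103] y [-0.0346  0.023   0.0361]
-0.045 543 x [-0.0096  0.0103] y [-0.0329 -0.0216  0.0343]
-0.035 29 x [-0.0074  0.0065] y [-0.022  -0.0218  0.0234]
w8.png 19432 [0.019  0.0191 0.0192 0.0193 0.0194 0.0195 0.0196 0.0197 0.0198 0.0199]
-0.075 972 x [-0.0092  0.0115] y [-0.0179 -0.0006  0.0165]
-0.065 620 x [0.0059 0.0106] y [-0.0138 -0.001   0.0122]
-0.055 603 x [0.0057 0.0105] y [-0.0139 -0.0006  0.0123]
-0.045 398 x [0.0058 0.0105] y [-0.0132 -0.001   0.0115]
-0.035 1 x [0.0097 0.0097] y [0.0048 0.0048 0.0048]
-0.025 425 x [0.004  0.0147] y [-0.0058 -0.001   0.0038]
-0.015 204 x [0.015  0.0184] y [-0.0055 -0.001   0.0039]
-0.005 181 x [0.0186 0.0222] y [-0.0057 -0.001   0.0037]
0.005 1692 x [0.017  0.0294] y [-0.0489 -0.0231  0.0052]
0.015 4756 x [-0.0087  0.0274] y [-0.0483  0.0076  0.0483]
```

Run:
```python
from h import *
o=r.observe();p,R=o['position'],o['tool_rot']
Q=(cloud(load('w8.png'))-p)@R
for a in np.arange(-.17,-.03,.01):
    s=Q[(abs(Q[...,2]-a)<.005)&(abs(Q[...,0])<.08)&(abs(Q[...,1])<.12)]
    if len(s):print(a.round(3),len(s),'x',np.percentile(s[:,0],[0,2,50,98,100]).round(4),'y',np.percentile(s[:,1],[0,2,50,98,100]).round(4))
p1=p+bx(0,0,.012)
R2=Rt
go(p,R,bx(.600+.0137,.0235,.0045),R,.04,n=5)
```

```text
-0.14 363 x [0.0184 0.0185 0.0192 0.0201 0.0206] y [-0.0198 -0.019  -0.0079  0.0174  0.018 ]
-0.13 8024 x [0.0071 0.0091 0.016  0.0196 0.0205] y [-0.0626 -0.0594 -0.0013  0.0579  0.0609]
-0.12 14300 x [-0.0037  0.0035  0.011   0.0168  0.0177] y [-0.0639 -0.0575 -0.0006  0.0558  0.0616]
-0.11 10933 x [-0.008  -0.006   0.0106  0.0167  0.0176] y [-0.0569 -0.0507 -0.0014  0.0494  0.0557]
-0.1 4870 x [-0.0098 -0.0088  0.0109  0.0164  0.0171] y [-0.0488 -0.0442 -0.0041  0.0426  0.0475]
-0.09 6008 x [-0.0121 -0.009   0.0097  0.0126  0.0135] y [-0.0411 -0.0365  0.0016  0.0351  0.0389]
-0.08 1701 x [-0.0133 -0.0081  0.0109  0.013   0.0136] y [-0.033  -0.0271  0.0009  0.026   0.0311]
-0.07 893 x [-0.012  -0.0109  0.0083  0.0107  0.011 ] y [-0.0143 -0.0115 -0.001   0.0107  0.0127]
-0.06 666 x [0.0054 0.0057 0.0069 0.0107 0.011 ] y [-0.0143 -0.0138 -0.0006  0.0123  0.0129]
-0.05 554 x [0.0054 0.0056 0.0068 0.0107 0.0469] y [-0.0179 -0.0137 -0.001   0.0124  0.1047]
-0.04 8622 x [0.0057 0.0234 0.0466 0.05   0.0506] y [-0.0784 -0.0765  0.0164  0.1106  0.113 ]
-0.03 9085 x [-0.0057  0.0033  0.052   0.0659  0.0668] y [-0.0785 -0.0762  0.0177  0.1103  0.1127]
[0.04, 0.0004, -0.0002, 0.0074, 0.0, 0.0, 0.0],[0.04, 0.0004, -0.0002, 0.0074, 0.0, 0.0, 0.0],[0.04, 0.0004, -0.0002, 0.0074, 0.0, 0.0, 0.0],[0.04, 0.0004, -0.0002, 0.0074, 0.0, 0.0, 0.0],[0.04, 0.0004, -0.0002, 0.0074, 0.0, 0.0, 0.0],# 5
```

servo_tool(plan=[[[0.04, 0, 0, 0, 0, 0, 0], [0.04, 0, 0, 0, 0, 0, 0], [0.04, 0, 0, 0, 0, 0, 0], [0.04, 0.0004, -0.0002, 0.0074, 0, 0, 0], [0.04, 0.0004, -0.0002, 0.0074, 0, 0, 0], [0.04, 0.0004, -0.0002, 0.0074, 0, 0, 0], [0.04, 0.0004, -0.0002, 0.0074, 0, 0, 0], [0.04, 0.0004, -0.0002, 0.0074, 0, 0, 0], [0.04, 0, 0, 0, 0, 0, 0]]])

```text
time: 18.82
position: [0.6122, -0.028, 0.0022]
tool_rot: [[-0.936, 0.083, 0.342], [0.078, 0.997, -0.028], [-0.343, 0.001, -0.939]]
wrist_force: [0.1, -0.8, 0.7]
gripper_width: 0.466
grip_force: 0.0
```

servo_tool(plan=[[[0, 0, 0, 0, 0, 0, 0], [0, 0, 0, 0, 0, 0, 0], [0, 0, 0, 0, 0, 0, 0], [0, 0, 0, 0, 0, 0, 0], [0, 0, 0, 0, 0, 0, 0]]])

```text
time: 19.23
position: [0.6133, -0.0276, 0.0048]
tool_rot: [[-0.935, 0.083, 0.345], [0.078, 0.997, -0.027], [-0.346, 0.001, -0.938]]
wrist_force: [0.2, 1.6, -2.1]
gripper_width: 0.105
grip_force: 59.5
```

Run:
```python
from h import *
o=r.observe();p,R=o['position'],o['tool_rot'];print(Rb.T@p,o['wrist_force'],o['gripper_width']*.0854,o['grip_force'])
go(p,R,p+bx(0,.039,0),R,0,n=8)
```

```text
[0.61349367 0.02377647 0.00477642] [ 0.19672557  1.5908442  -2.13030545] 0.008953025445822993 59.46188986301422
[0, -0.0, 0.0049, 0.0, 0.0, 0.0, 0.0],[0, -0.0, 0.0049, 0.0, 0.0, 0.0, 0.0],[0, -0.0, 0.0049, 0.0, 0.0, 0.0, 0.0],[0, -0.0, 0.0049, 0.0, 0.0, 0.0, 0.0],[0, -0.0, 0.0049, 0.0, 0.0, 0.0, 0.0],[0, -0.0, 0.0049, 0.0, 0.0, 0.0, 0.0],[0, -0.0, 0.0049, 0.0, 0.0, 0.0, 0.0],[0, -0.0, 0.0049, 0.0, 0.0, 0.0, 0.0],# 8
```

Gripped the tab (9–10 mm). Pull +39 mm.

servo_tool(plan=[[[0, 0, 0.0049, 0, 0, 0, 0], [0, 0, 0.0049, 0, 0, 0, 0], [0, 0, 0.0049, 0, 0, 0, 0], [0, 0, 0.0049, 0, 0, 0, 0], [0, 0, 0.0049, 0, 0, 0, 0], [0, 0, 0.0049, 0, 0, 0, 0], [0, 0, 0.0049, 0, 0, 0, 0], [0, 0, 0.0049, 0, 0, 0, 0], [0, 0, 0, 0, 0, 0, 0], [0, 0, 0, 0, 0, 0, 0]]])

```text
time: 20.07
position: [0.6164, 0.0103, 0.0047]
tool_rot: [[-0.935, 0.084, 0.345], [0.078, 0.996, -0.03], [-0.346, -0.001, -0.938]]
wrist_force: [-1.3, -4.4, 0.3]
gripper_width: 0.102
grip_force: 59.8
```

servo_tool(plan=[[[0, 0, 0, 0, 0, 0, 0], [0, 0, 0, 0, 0, 0, 0]]])

```text
time: 20.23
position: [0.6164, 0.0104, 0.0047]
tool_rot: [[-0.935, 0.084, 0.345], [0.079, 0.996, -0.029], [-0.346, -0.0, -0.938]]
wrist_force: [-1.2, -5.4, 2.2]
gripper_width: 0.097
grip_force: 59.9
```

Run:
```python
from h import *
o=r.observe();p,R=o['position'],o['tool_rot'];print(Rb.T@p,o['wrist_force'],o['gripper_width']*.0854,o['grip_force'])
```

```text
[0.6133907  0.06193874 0.00473428] [-1.21733667 -5.38769288  2.21777597] 0.008291006727153829 59.94640231132507
```

servo_tool(plan=[[[0.03, 0, 0, 0, 0, 0, 0], [0.03, 0, 0, 0, 0, 0, 0], [0.03, 0, 0, 0, 0, 0, 0], [0.03, 0, 0, -0.015, 0, 0, 0], [0.03, 0, 0, -0.03, 0, 0, 0], [0.03, 0, 0, -0.03, 0, 0, 0], [0.03, 0, 0, -0.03, 0, 0, 0], [0.03, 0, 0, -0.03, 0, 0, 0], [0.03, 0, 0, -0.03, 0, 0, 0], [0.03, 0, 0, -0.03, 0, 0, 0]]])

```text
time: 21.07
position: [0.5485, 0.0173, 0.189]
tool_rot: [[-0.935, 0.082, 0.345], [0.078, 0.997, -0.026], [-0.346, 0.002, -0.938]]
wrist_force: [0.9, -0.3, -0.0]
gripper_width: 0.352
grip_force: 0.0
```

servo_tool(plan=[[[0.03, 0.035, 0, -0.02, 0, 0, 0], [0.03, 0.035, 0, -0.02, 0, 0, 0], [0.03, 0.035, 0, -0.02, 0, 0, 0], [0.03, 0.035, 0, -0.02, 0, 0, 0], [0.03, 0, 0, 0, 0, 0, 0], [0.03, 0, 0, 0, 0, 0, 0]]])

```text
time: 21.57
position: [0.3895, 0.0305, 0.215]
tool_rot: [[-0.934, 0.081, 0.347], [0.077, 0.997, -0.026], [-0.348, 0.002, -0.937]]
wrist_force: [0.5, -0.8, 0.2]
gripper_width: 0.354
grip_force: 0.0
```

```bash
python3 up.py
python3 - <<'E'
from h import *
o=r.observe();print(o['time'],o['position'])
z=load('topup.png');Q=cloud(z)@Rb;c=z['p'].astype(int)
m=(c.max(-1)<45)&(abs(Q[...,0]-.609)<.05)&(abs(Q[...,1]-YC)<.07)&(Q[...,2]>.055)&(Q[...,2]<.07);print('tab',m.sum(),np.median(Q[m],0))
for s in(1,-1):
    m=(c.min(-1)>140)&(c.max(-1)-c.min(-1)<45)&(Q[...,2]>.029)&(Q[...,2]<.042)&(abs(Q[...,1]-.063)<.015)&(abs(Q[...,0]-.5975-s*.043)<.012)
    print('post',m.sum(),np.median(Q[m],0) if m.any() else '')
Q=(cloud(z)-seat)@np.c_[xp,yp,zp];m=(c.max(-1)<60)&(abs(Q[...,1])<.03)&(abs(Q[...,0])<.07)&(abs(Q[...,2])<.03)
print('pry',m.sum(),np.percentile(Q[m],[2,50,98],axis=0).round(4).tolist())
p=proj(z,bx(HX-.065,YC,.04))[0].astype(int)
cv2.imwrite('pics/crop9.png',cv2.resize(z['p'][p[1]-60:p[1]+60,p[0]-80:p[0]+80],(800,600),interpolation=2)[...,::-1])
E
```

```text
[ 0.47651163 -0.84316462  0.23511331]
tip [0.4308758  0.07291513 0.08730023] th 5.128037628881728
top 1341 cover angle 104.26030294986322 max z 0.2122387564559748 edge x 0.7087403983739001
scene 409 cover angle 101.21721414051001 max z 0.2118140593333211 edge x 0.7112615647667386
21.6667 [0.39169543 0.03028069 0.21487663]
tab 43 [0.59613956 0.06202469 0.06136725]
post 23 [0.63884235 0.06364664 0.0340927 ]
post 0 
pry 422 [[-0.0553, -0.0142, -0.007], [-0.008, -0.0011, 0.0076], [0.0526, 0.0072, 0.0101]]
```

View pics/crop9.png

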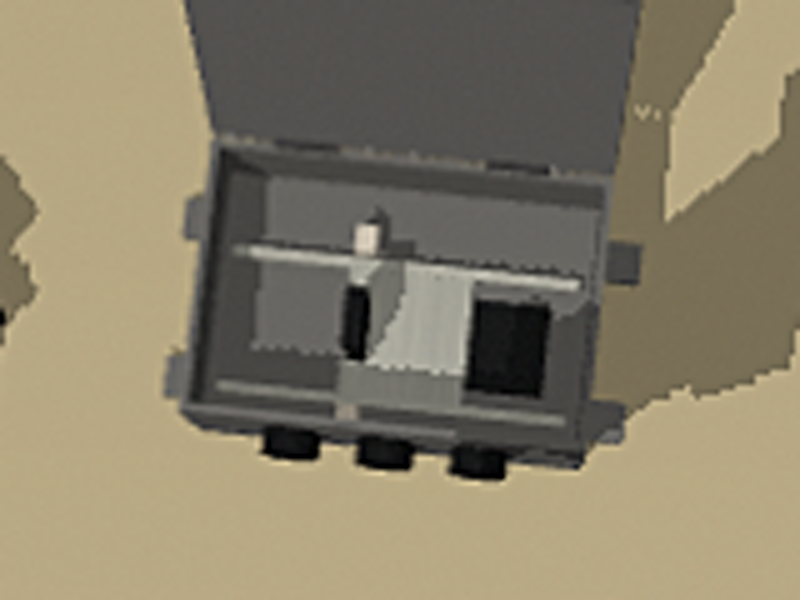

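The crop shows the tab at (355,322), between the posts at (367,238) and (346,411) and within about 1.5 mm of level with them. The cover is open at about 102° and the blade is seated, so I'm handing in.

```bash
python3 -c "
from workcell import r
print(r.job_done())"
```

```text
the job is handed in; nothing more can be done
None
```

I handed the job in at about 22 s: the blade levered the cover open to about 102°, the blade is back in its rest, and the shutter tab is within about 2 mm of the mark posts. The hand-in returned no verdict, and I did not re-measure the parts box and connectors at the end.

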